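# Copy a sample bracket's angle to a swing stop with a locking bevel

### The arm

A 6-joint arm with a two-finger parallel gripper is mounted at the origin on the work surface. World frame = base frame: x ahead of the robot, y to its left, z up, the work surface at z = 0. Lengths are in m, angles in rad, forces in N, time in s.
With the tool pointing down it reaches from about 0.325 to 0.85 m from the base axis. Payload 15.5 kg.
Tool frame: the origin (TCP) lies at the very end of the fingers, on their centre line; the grasp point (between the pads) lies 19 mm behind it; x points along the fingers, y is the direction in which the jaws open and shut, and the axes are right-handed (so a half turn about x gives the same grasp; the last joint's range is limited). The gripper opens to 91 mm and grips with 3 to 60 N. Pads are 32 mm wide; open, the fingers measure 118 mm over their backs; the gripper's body (76 mm by 178 mm) begins 60 mm behind the grasp point.
Start: joints at [-1.31, 0.494, 1.345, -0, 1.302, -0.096], TCP at [0.218, -0.586, 0.214] pointing down, gripper open.
Joint ranges: [-2.91, 2.91], [-0.82, 2.16], [0.22, 2.67], [-1.22, 4.37], [0.12, 2.79], [-3.08, 3.08]. Speed limits (rad/s): [1.89, 1.89, 2.57, 3.01, 3.01, 3.01].

### API

Orientations are given as a 3x3 rotation matrix whose columns are the frame's x, y, z axes.
In Python, from cell import env gives the robot as it stands. The module is installed in compiled form; this text tells all that it offers.
- The arm moves only by the tool carry_out, never from a script. Its argument "plan" is a list that holds one entry, the list of rows, each a list of 4 numbers: the shift along the tool's x, y, z in mm, then the turn about the tool's x in degrees. In form: [[[x, y, z, yaw], ...]]. A call has 1 to 5 rows; each row is the pose to reach, as a shift and turn from the pose measured when the call began, along the tool's axes at that moment; what a row does not reach only later rows make up. A row lasts 1/10 s, in which the tool goes at most 50 mm and 8.59 degrees, less where a joint would pass 70% of its speed; a pose out of reach is approached as far as the arm can. A call with a gripper value outside its range is refused whole. "fingers" is the closure, from 0 (fully open) to 1 (shut), set as the call begins (left out, the last holds). The fingers move at their own pace and stop on an object; "newtons" is the grip in N (left out, the last holds). Time passes only in rows, so rows that repeat a pose let the fingers close. It gives the time, the measured TCP pose, the force and the opening at its end, in the units of the state.
- env.observe(): the state, without advancing time (a new reading comes with each control period).
- env.get_image(name): name is "scene" or "top" or "wrist"; returns the picture (480x640x3 uint8, red, green, blue); there is no depth.
- env.camera_model(name): a dict with "vertical_fov" (degrees; the focal length in pixels is half the picture's height over the tangent of half this angle, whatever the lens; pixels are square), "cx", "cy" (the principal point, pixels), "k1" (the pictures are not rectified: a ray, as slopes to the right and down, at radius r is drawn at 1 + k1 r^2 times it, then the intrinsics apply), "rvec" (rotation vector, rad) and "tvec" (3), from world to camera coordinates, as OpenCV has them; the wrist camera has in their place "T_tool_cam" (4x4, takes a point from camera to tool coordinates, whose origin is the TCP and whose axes are the tool frame's). Camera axes: x right, y down, z forward; pixel columns grow to the right and rows downward; lengths in m; the calibration is good to about 2 mm. A picture is of the moment at which its call begins: read the wrist's pose just before it. camera_model takes no time and is no camera call.
- env.close_job(): hands the job in, once; it reports no verdict.
Trained networks look in the newest picture that a camera, given by its name, has taken for a name from the list of things; names that differ only in an ending like _2 or _b are one class to them, and where a whole thing is asked for, a point or a joint stands for the part that bears it (a point fixed in the world has none). Each returns a list of dicts, best first, with "conf" (0 to 1); they miss things now and then, are a little off and sometimes report something else, mostly with a low value. They report only what shows in the picture. A call takes as long as a camera call. They do not tell look-alikes from the thing itself.
- env.silhouettes(label, camera): "region" (480x640 bool, what is visible of it).
- env.spot_point(label, camera): "at" ([x, y, z] in m, in world coordinates, good to about 4 mm: a listed point, or the origin of a listed thing).
The state is a dict: "time_s": time; "q": joint angles; "dq": joint speeds; "joint_efforts": joint torques, N m; "eef_pos": TCP position; "tcp_rot": TCP orientation; "ft_force": force on the tool from outside, world axes, zero at the start; "ft_torque": the same for the moment, N m; "finger_gap": finger opening in m.
Only numpy, scipy, OpenCV 4.12 (cv2) and the standard library are available. Lean on these libraries where they do the work, as an engineer would, in place of code of your own. Each camera call takes 0.05 s, during which the arm holds its last target.

### The job

Take the inside angle of the copper sample bracket with the bevel: lay its stock flat along the inner face of the long leg and slide it home into the corner, pressing lightly, so that the blade is pushed flat along the inner face of the short leg; while it sits there, press the red lever fully down to lock the blade. Then carry the locked bevel to the outside of the swing stop, hold its stock flat along the outer face of the rail and push it home so that the blade swings the arm round until arm and boss lie against the blade, and leave the bevel lying there, released. Move the arm only with the bevel, press no harder than 30 N, and leave the other tools alone.

Things in the scene. Friction and masses are not known exactly. Their poses are not given: they have to be found in the camera images.
- bevel: Loose locking bevel, 0.27 kg, lying flat. This is its stock: black bar with steel ends, 158 long, 22 wide, 28 mm high. Origin: underside, centre line, 80 mm behind the blade's pivot; x to the pivot end, y to the side where the blade stands out, z up. Spans x -68 to +90 (round end, radius 10, about the pivot), y -11 to +11 mm; both sides are straight. Grip it across the origin, 16 mm or more up.
- blade_mid (a point): Point on the centre line of the steel blade (20 wide, 6 to 10 mm up, edges straight), 60 mm from its pivot. Pivot: bevel x = 80, y = 0 mm, vertical; the tip is 100 mm from it. x along the blade to the pivot, y across it, away from the stock. Opening = bevel yaw minus this yaw, starts at 1.30 to 1.40 rad. Unlocked it turns at 0.02 N m; locked it holds a light push (5 N at the boss), but creeps open slowly under more, about 0.01 rad a second at 12 N.
- lock_lever (a joint): Red cam lever on the bevel; locks the blade. 0 = raised 46 degrees, its end towards the pivot (unlocked, as at the start); 0.75 rad = down flat (fully locked). Axle across the stock at bevel x = 28 mm, 34.5 mm up; 54 long, 10 wide, 6 mm thick; swings down and forward to bevel +x. About 8 N square to it near its end closes it; a push straight down on the raised end binds: follow its arc. Stays where put.
- lever_tip (a point): Point on the lever's upper side, 50 mm from its axle: starts at bevel x = 61 mm, 72 mm up; lever down, at bevel x = 78 mm, 40 mm up.
- bracket: Copper-coloured sample bracket, fixed: two 8 mm thick, 12 mm high bars on edge, welded at an acute angle. This is the long leg. Origin: the inside corner, at bench height; x along this leg to the corner. The leg reaches to x = -115 mm; its inner face is the plane y = 0, the bar lies at y < 0 with a screwed foot behind it. The short leg leans back over it on the +y side; the space between is open.
- bracket_leg: Short leg of the sample bracket, 12 mm high. Origin: the same inside corner; x along the leg to the corner (the leg reaches to x = -90 mm); its inner face is the plane y = 0 of this frame, the bar lies at y > 0. Angle between the legs = yaw of bracket minus yaw of this, 0.85 to 1.20 rad, different each time.
- stop: Swing stop, fixed, always parallel to the sample bracket (x axes agree): grey base plate 3 mm high (only at y > -12 mm), fixed steel rail 14 mm high, round pivot boss 12 mm radius, 15 mm high. Origin: boss axis at bench height; x along the rail to the boss. Rail reaches to x = -100 mm; its outer face is the plane y = -12 mm. The outer faces of rail and arm both run tangent to the boss, which is the firm stop.
- swing_arm: The stop's aluminium swing arm, 75 mm long, 8 thick, 4 to 14 mm up. Origin: the boss axis at bench height; x along the arm to the axis; outer face is the plane y = +12 mm of this frame. Angle to the rail = yaw of stop minus yaw of this; starts at 1.5 to 1.8 rad, wider than the bracket. Stiff pivot (0.045 N m, under 1 N at the tip), stays where put.
- micrometer: Outside micrometer, grey C-frame with a bright thimble, about 140 x 60 x 17 mm, lies flat. Leave it alone. Origin: underside.
- caliper: Sliding caliper, 210 mm steel beam with a grey slider, 11 mm high, lies flat. Leave it alone. Origin: underside.
- wrench: Open-end wrench, 160 mm long, lies flat. Leave it alone. Origin: underside.
- screwdriver: Screwdriver with a red handle, 180 mm long, lies flat. Leave it alone. Origin: underside.
- square: Small engineer's square, 126 x 75 mm, 16 mm high, lies flat. Leave it alone. Origin: underside.
- insert_box: Yellow divided tray 70 x 100 x 30 mm. Leave it alone. Origin: underside.
- oil: White oil bottle with a red cap, 56 mm across, 150 mm tall. Leave it alone. Origin: underside.
There are look-alikes about, which are no part of the job. What is shaped like the stop but yellow is not meant.

How it is judged:
By the outcome, as a careful person would: the job done as asked, in the order asked, and still so for the second after the job is handed in, with the robot touching nothing.
It also fails if it takes over 72 s, if anything falls off the work surface, if the arm or the gripper's body presses on something with over 40 N, if the wrist force passes 120 N, or if a joint passes its speed limit or range.

## Working session

There is one attempt and no reset: what is moved stays moved. The work goes in short steps, Python scripts to look and compute and a tool call to move; the robot and the scene stay as the last step left them, time stands still between calls to the robot, and variables do not carry over. Pictures are saved under pics/ and viewed, and the job is handed in when it is done.

Besides the shell and the picture viewer there is one more tool, called after "Request:" as name([rows], argument=value, ...), one row to a line, values as JSON. carry_out: Moves the arm, as the interface text tells. Its arguments: {"type":"object","properties":{"plan":{"type":"array","items":{"type":"array","items":{"type":"array","items":{"type":"number"}}}},"fingers":{"type":"number"},"newtons":{"type":"number"}},"required":["plan"]}

```bash
mkdir -p pics; ls
cat > h.py <<'E'
import numpy as np, cv2
from cell import env
def save(name,img,crop=None,scale=1):
    if crop: x0,y0,x1,y1=crop; img=img[y0:y1,x0:x1]
    if scale!=1: img=cv2.resize(img,None,fx=scale,fy=scale,interpolation=cv2.INTER_CUBIC)
    cv2.imwrite('pics/'+name+'.png',img[:,:,::-1])
E
python3 - <<'E'
from h import *
s=env.observe()
for k,v in s.items(): print(k,np.round(v,4).tolist())
for c in ['scene','top','wrist']:
    im=env.get_image(c); save(c+'0',im); np.save('pics/%s0.npy'%c,im); print(env.camera_model(c))
E
```

```text
pics
time_s 0.0
q [-1.3105, 0.4942, 1.3461, -0.0, 1.3025, -0.0955]
dq [0.0003, -0.0003, -0.0011, 0.0013, -0.0014, -0.002]
joint_efforts [-0.0004, -87.8819, -38.1858, 0.0706, 0.0532, -0.0001]
eef_pos [0.2176, -0.5855, 0.2133]
tcp_rot [[-0.0003, 0.3484, -0.9374], [0.0012, -0.9374, -0.3484], [-1.0, -0.0012, -0.0001]]
ft_force [0.6317, -0.9508, 0.5607]
ft_torque [-0.0099, -0.0235, -0.0174]
finger_gap 0.0913
{'vertical_fov': 49.59627922982585, 'cx': 312.0186912105229, 'cy': 238.38440368634454, 'k1': -0.05258076376345663, 'rvec': array([ 1.22111365,  2.2477411 , -0.99571863]), 'tvec': array([ 0.31557661, -0.26039567,  1.47517636])}
{'vertical_fov': 53.68941305650188, 'cx': 321.5039807092433, 'cy': 245.1757275333965, 'k1': 0.03908818009998373, 'rvec': array([ 2.14138322, -2.10727561,  0.16422492]), 'tvec': array([-0.01258303,  0.54630675,  0.95395106])}
{'vertical_fov': 69.28080785175703, 'cx': 324.1282005233564, 'cy': 245.62950338967187, 'k1': -0.02366764698779612, 'T_tool_cam': array([[-1.83235133e-04, -2.62374371e-01,  9.64966142e-01,
        -1.72195225e-01],
       [ 9.99999215e-01,  1.14821738e-03,  5.02087877e-04,
        -5.05567172e-04],
       [-1.23972589e-03,  9.64965477e-01,  2.62373954e-01,
        -7.40260477e-02],
       [ 0.00000000e+00,  0.00000000e+00,  0.00000000e+00,
         1.00000000e+00]])}
```

View pics/scene0.png

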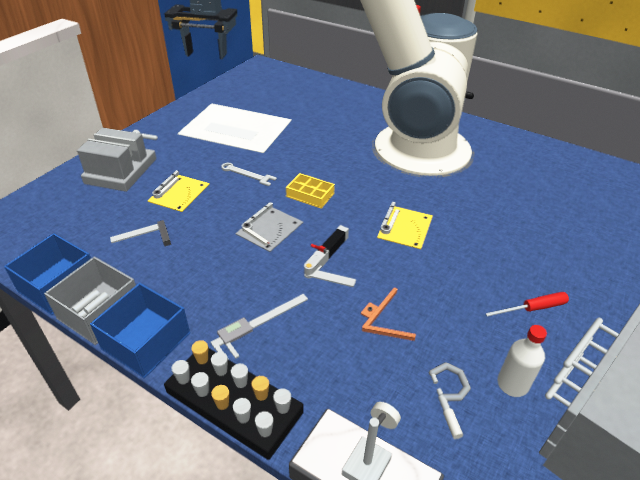

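View pics/top0.png

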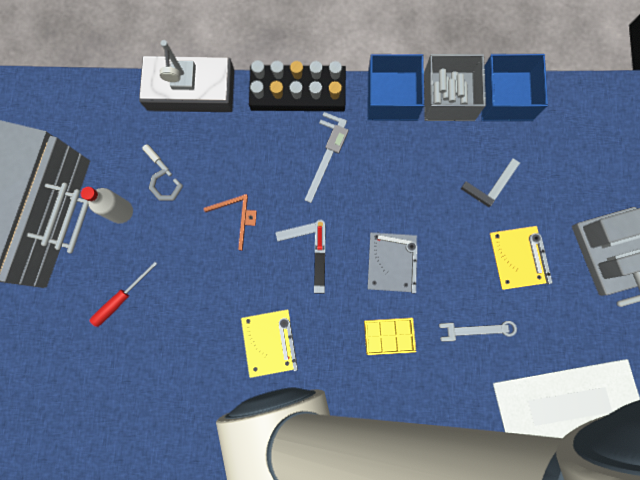

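View pics/wrist0.png

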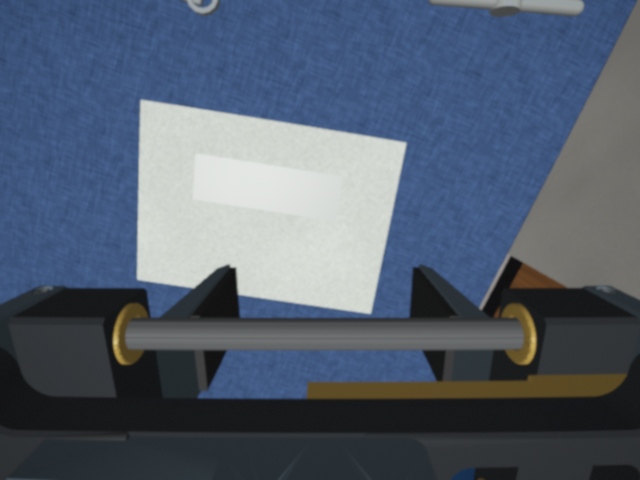

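The top view has the bevel at (320,260), the copper bracket's corner at (246,196) and the grey stop's boss at (411,244). The yellow stops and the second bevel at (490,190) are look-alikes.

Run:
```python
from h import *
for c in ['top','scene']:
    env.get_image(c)
    for l in ['bevel','blade_mid','lever_tip','bracket','bracket_leg','stop','swing_arm']:
        print(c,l,[(np.round(d['at'],4).tolist(),round(d['conf'],2)) for d in env.spot_point(l,c)])
print(env.observe()['time_s'])
im=np.load('pics/top0.npy'); save('topc',im,(190,170,430,310),3.3)
```

```text
top bevel []
top blade_mid [([0.5864, 0.0567, 0.0098], 0.73)]
top lever_tip [([0.5762, 0.0003, 0.0749], 0.53)]
top bracket [([0.6537, 0.1744, 0.0014], 0.71)]
top bracket_leg [([0.6575, 0.1766, -0.0001], 0.64)]
top stop [([0.5506, -0.1959, 0.0005], 0.98), ([0.5768, -0.4636, -0.0009], 0.85), ([0.3846, 0.0731, -0.0023], 0.79), ([0.5512, -0.1978, -0.0032], 0.41)]
top swing_arm [([0.5539, -0.1963, -0.0026], 0.71), ([0.382, 0.0728, 0.0035], 0.6), ([0.5741, -0.4674, 0.0023], 0.5)]
scene bevel [([0.5204, 0.0016, 0.0004], 0.56), ([0.579, 0.0019, 0.0734], 0.21)]
scene blade_mid [([0.5829, 0.0569, 0.0084], 0.61)]
scene lever_tip [([0.5782, 0.0002, 0.0757], 0.57)]
scene bracket [([0.6582, 0.1747, 0.0001], 0.92), ([0.6291, 0.4498, 0.0022], 0.64)]
scene bracket_leg [([0.5794, 0.0599, 0.0105], 0.72), ([0.7545, -0.0073, 0.0002], 0.59), ([0.6557, 0.1758, 0.001], 0.55)]
scene stop [([0.5557, -0.1997, 0.0023], 0.97), ([0.3794, 0.0783, -0.002], 0.82), ([0.5777, -0.4648, -0.0007], 0.62)]
scene swing_arm [([0.5772, -0.4652, 0.001], 0.52), ([0.3801, 0.0749, 0.0006], 0.46), ([0.552, -0.1971, 0.0009], 0.42)]
0.95
```

View pics/topc.png

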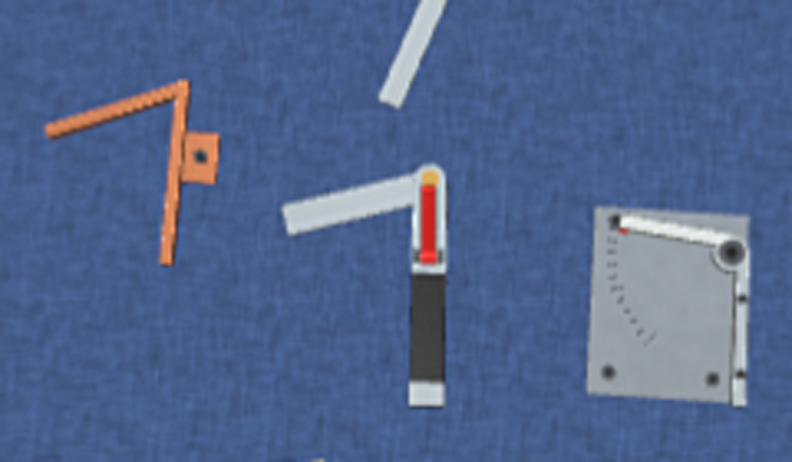

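```bash
cat >> h.py <<'E'
def goto(p=None,yaw=None,rel=None):
    """print shift for target TCP world pos p, forward (-tool z) yaw in rad"""
    s=env.observe(); R=np.array(s['tcp_rot']); x=np.array(s['eef_pos'])
    cy=np.arctan2(-R[1,2],-R[0,2])
    d=(np.array(p)-x) if p is not None else np.array(rel)
    sh=R.T@d*1000; t=0 if yaw is None else -np.degrees(yaw-cy)
    print('t',s['time_s'],'pos',np.round(x*1000,1),'yaw',round(np.degrees(cy),2),'F',np.round(s['ft_force'],1),'M',np.round(s['ft_torque'],2),'gap',round(s['finger_gap']*1000,1))
    print('shift',np.round(sh,1),'turn',round(t,2))
E
python3 - <<'E'
from h import *
goto([.53,0,.213],0)
E
```

```text
t 0.95 pos [ 217.7 -585.9  213.9] yaw 20.39 F [-0.1 -0.2  0.2] M [-0.04 -0.06  0.01] gap 91.2
shift [   0.9 -440.4 -496.8] turn 20.39
```

Request:
carry_out([
  [[0,-440,-497,20.4],[0,-440,-497,20.4],[0,-440,-497,20.4],[0,-440,-497,20.4],[0,-440,-497,20.4]],
])

```text
time_s: 1.45
eef_pos: [0.3356, -0.3645, 0.2141]
tcp_rot: [[0.0, -0.001, -1.0], [-0.0, -1.0, 0.001], [-1.0, 0.0, -0.0]]
ft_force: [0.3, -0.5, 0.1]
finger_gap: 0.0912
```

Run:
```python
from h import *
goto([.53,0,.213],0)
```

```text
t 1.45 pos [ 335.6 -364.5  214.1] yaw -0.05 F [ 0.3 -0.5  0.1] M [ 0.05 -0.05 -0.02] gap 91.2
shift [   1.  -364.6 -194.1] turn -0.05
```

Request:
carry_out([
  [[0,-365,-194,0],[0,-365,-194,0],[0,-365,-194,0],[0,-365,-194,0],[0,-365,-194,0]],
])

```text
time_s: 1.95
eef_pos: [0.4531, -0.1435, 0.2142]
tcp_rot: [[0.001, -0.001, -1.0], [-0.001, -1.0, 0.001], [-1.0, 0.001, -0.001]]
ft_force: [0.6, -1.0, 0.1]
finger_gap: 0.0911
```

Run:
```python
from h import *
goto([.53,0,.213],0)
```

```text
t 1.95 pos [ 453.1 -143.5  214.2] yaw -0.06 F [ 0.6 -1.   0.1] M [-0.02 -0.06 -0.04] gap 91.1
shift [   1.2 -143.6  -76.8] turn -0.06
```

Request:
carry_out([
  [[0,-144,-77,0],[0,-144,-77,0],[0,-144,-77,0],[0,-144,-77,0],[0,-144,-77,0]],
])

```text
time_s: 2.45
eef_pos: [0.531, 0.0022, 0.2141]
tcp_rot: [[0.001, 0.002, -1.0], [-0.001, -1.0, -0.002], [-1.0, 0.001, -0.001]]
ft_force: [-0.2, -1.0, -0.8]
finger_gap: 0.0911
```

```bash
cat >> h.py <<'E'
def cam(name,s=None):
    m=env.camera_model(name); f=240/np.tan(np.radians(m['vertical_fov']/2))
    K=np.array([[f,0,m['cx']],[0,f,m['cy']],[0,0,1.]]); D=np.array([m['k1'],0,0,0,0])
    if name=='wrist':
        s=s or env.observe()
        T=np.eye(4);T[:3,:3]=s['tcp_rot'];T[:3,3]=s['eef_pos']
        T=T@m['T_tool_cam']; Ti=np.linalg.inv(T); R,t=Ti[:3,:3],Ti[:3,3]
    else: R,t=cv2.Rodrigues(np.array(m['rvec']))[0],np.array(m['tvec'])
    return K,D,R,t
def proj(C,P):
    K,D,R,t=C; return cv2.projectPoints(np.atleast_2d(np.array(P,float)),cv2.Rodrigues(R)[0],t,K,D)[0][:,0]
def unproj(C,uv,z):
    K,D,R,t=C; n=cv2.undistortPoints(np.array(uv,float).reshape(-1,1,2),K,D)[:,0]
    d=np.c_[n,np.ones(len(n))]@R; c=-R.T@t
    z=np.broadcast_to(z,len(n)); return c+d*((z-c[2])/d[:,2])[:,None]
def snap(name,tag):
    s=env.observe(); im=env.get_image(name); C=cam(name,s)
    np.savez('pics/%s.npz'%tag,im=im,K=C[0],D=C[1],R=C[2],t=C[3]); save(tag,im); return im,C
def load(tag):
    z=np.load('pics/%s.npz'%tag); return z['im'],(z['K'],z['D'],z['R'],z['t'])
E
python3 - <<'E'
from h import *
im,C=snap('wrist','w1')
for l in ['bevel','blade_mid','lever_tip','bracket','bracket_leg','stop','swing_arm']:
    print(l,[(np.round(d['at'],4).tolist(),round(d['conf'],2)) for d in env.spot_point(l,'wrist')])
goto([.53,0,.213],0)
E
```

```text
bevel [([0.6551, 0.1751, 0.0015], 0.37)]
blade_mid [([0.5836, 0.0579, 0.0078], 0.79)]
lever_tip [([0.5727, 0.0036, 0.0709], 0.76)]
bracket [([0.6507, 0.1758, -0.0037], 0.57)]
bracket_leg [([0.6577, 0.1771, -0.0009], 0.97)]
stop [([0.5528, -0.1957, -0.0011], 0.77)]
swing_arm [([0.5528, -0.1967, -0.0028], 0.81), ([0.7037, 0.3357, -0.0001], 0.68)]
t 2.85 pos [ 5.300e+02 -5.000e-01  2.143e+02] yaw -0.13 F [ 0.2 -1.2  0.6] M [ 0.04  0.02 -0.01] gap 91.4
shift [ 1.3 -0.5 -0. ] turn -0.13
```

View pics/w1.png

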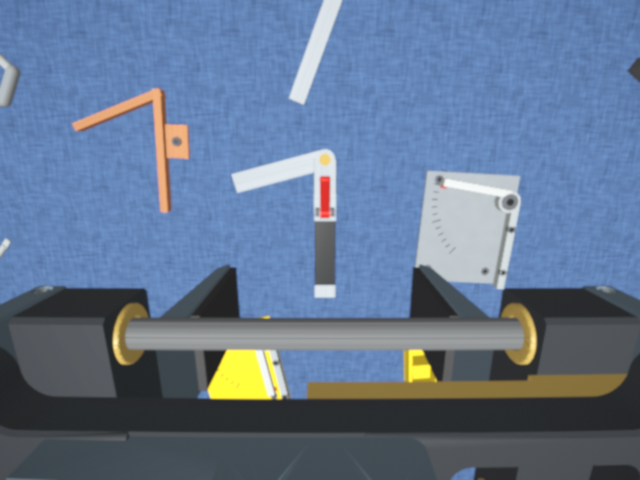

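Run:
```python
from h import *
im,C=snap('wrist','w2')
print(env.observe()['eef_pos'])
save('w2a',im,(60,75,240,225),4.4); save('w2b',im,(225,140,345,305),3.6); save('w2c',im,(410,160,530,300),4.2)
```

```text
[ 5.30044049e-01 -3.30298477e-04  2.14350510e-01]
```

View pics/w2a.png

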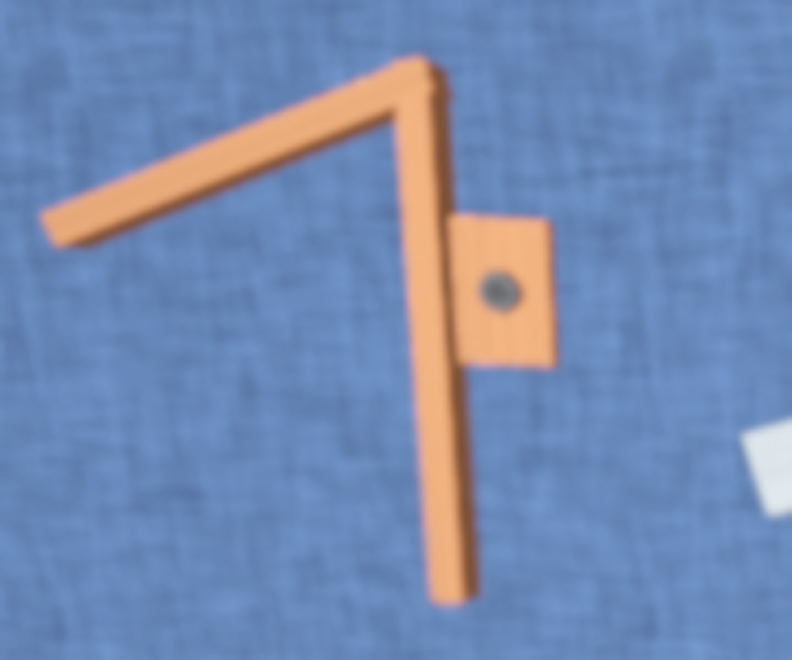

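View pics/w2b.png

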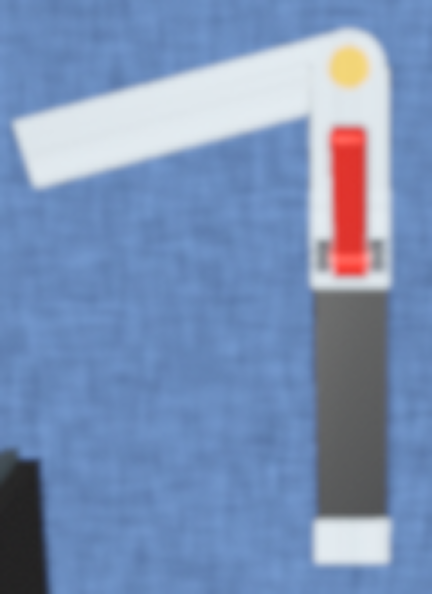

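View pics/w2c.png

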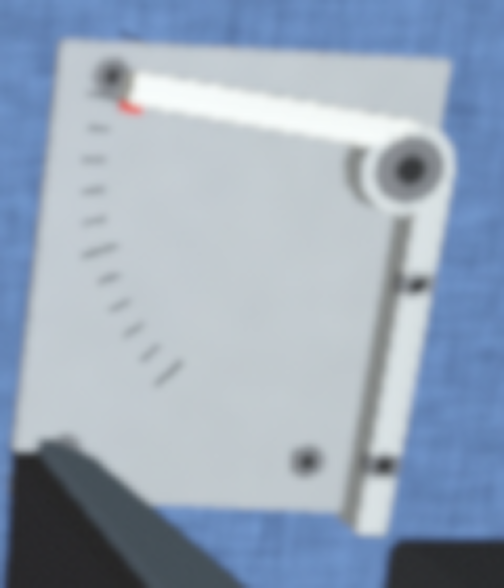

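```bash
cat > fit.py <<'E'
from h import *
from scipy.optimize import minimize
def prism(poly,z0,z1):
    p=np.array(poly,float); return np.r_[np.c_[p,np.full(len(p),z0)],np.c_[p,np.full(len(p),z1)]]
def tf(P,x,y,th):
    c,s=np.cos(th),np.sin(th); P=np.array(P,float).copy(); xy=P[:,:2]@np.array([[c,s],[-s,c]])+[x,y]; return np.c_[xy,P[:,2]]
def render(C,parts,crop,S=4):
    x0,y0,x1,y1=crop; m=np.zeros(((y1-y0)*S,(x1-x0)*S),np.uint8)
    for P in parts:
        uv=(proj(C,P)-[x0,y0]+0.5)*S-0.5
        h=cv2.convexHull(uv.astype(np.float32))
        cv2.fillConvexPoly(m,np.round(h*16).astype(np.int32),255,cv2.LINE_AA,4)
    return cv2.resize(m,(x1-x0,y1-y0),interpolation=cv2.INTER_AREA)/255.
def fit(C,mask,crop,model,p0,steps,ignore=None,blur=0.8):
    x0,y0,x1,y1=crop; M=mask[y0:y1,x0:x1].astype(float); 
    w=np.ones_like(M) if ignore is None else 1.-ignore[y0:y1,x0:x1]
    M=cv2.GaussianBlur(M,(0,0),.5)
    def cost(p):
        r=cv2.GaussianBlur(render(C,model(p),crop),(0,0),blur); return (w*(r-M)**2).sum()
    p0=np.array(p0,float)
    for k in (1,.3):
        sim=np.r_[[p0],p0+np.diag(steps)*k]
        r=minimize(cost,p0,method='Nelder-Mead',options=dict(initial_simplex=sim,maxiter=500,xatol=1e-5,fatol=1e-3)); p0=r.x
    return r.x,r.fun
def bracket(p):
    x,y,th,a=p; b=a
    # outer mitre along bisector: long outer y=-.008, short outer y'=.008
    # short frame: origin same, yaw th-a, in long frame axes: x'=(cos a,-sin a), y'=(sin a,cos a)
    o=np.array([ (0.008+0.008*np.cos(a))/np.sin(a), -0.008])
    o=np.array([min(o[0],.006),-.008]);
    L=prism([[-.115,0],[-.115,-.008],[o[0],-.008],[0,0]],0,.012)
    S=prism([[-.09,0],[-.09,.008],[0.004,.008],[0,0]],0,.012)
    return [tf(L,x,y,th),tf(S,x,y,th-a)]
ang=np.linspace(-np.pi/2,np.pi/2,15)
def stockparts(x,y,th):
    A=prism([[-.068,-.011],[-.068,.011],[.08,.011],[.08,-.011]],0,.028)
    B=prism(np.c_[.08+.010*np.cos(ang),.010*np.sin(ang)],0,.028)
    return [tf(A,x,y,th),tf(B,x,y,th)]
def bevel(p):
    x,y,th,a=p; pv=np.array([x+.08*np.cos(th),y+.08*np.sin(th)])
    Bl=prism([[-.1,-.01],[-.1,.01],[0,.01],[0,-.01]],.006,.010)
    return stockparts(x,y,th)+[tf(Bl,*pv,th-a)]
def hsv(im): return cv2.cvtColor(im,cv2.COLOR_RGB2HSV).astype(int)
def m_copper(im):
    h=hsv(im); return (h[...,0]<22)&(h[...,1]>90)&(h[...,2]>70)
def m_fg(im):
    h=hsv(im); return ~((h[...,0]>98)&(h[...,0]<128)&(h[...,1]>70))
def overlay(im,C,parts,crop,tag,scale=4):
    x0,y0,x1,y1=crop; o=cv2.resize(im[y0:y1,x0:x1],None,fx=scale,fy=scale,interpolation=cv2.INTER_CUBIC)
    for P in parts:
        uv=(proj(C,P)-[x0,y0]+.5)*scale-.5
        cv2.polylines(o,[cv2.convexHull(np.round(uv).astype(np.int32))],True,(0,255,0),1)
    save(tag,o)
E
python3 - <<'E'
from fit import *
im,C=load('w2')
cr=(60,75,240,225)
ign=np.zeros(im.shape[:2]); ign[115:165,166:200]=1
p,c=fit(C,m_copper(im),cr,bracket,[.657,.176,0.02,1.],[.005,.005,.05,.1],ign); print('bracket',np.round(p,4),c)
overlay(im,C,bracket(p),cr,'o1')
cr=(225,140,345,305)
p,c=fit(C,m_fg(im),cr,bevel,[.52,.0,0.0,1.35],[.005,.005,.05,.1],(np.arange(480)[:,None]>262)&(np.arange(640)[None]<245)); print('bevel',np.round(p,4),c)
overlay(im,C,bevel(p),cr,'o2',3.6)
E
```

```text
bracket [ 0.6573  0.1757 -0.0525  1.1769] 310.8657553127564
bevel [0.5173 0.002  0.0022 1.3192] 183.13893491616335
```

View pics/o1.png

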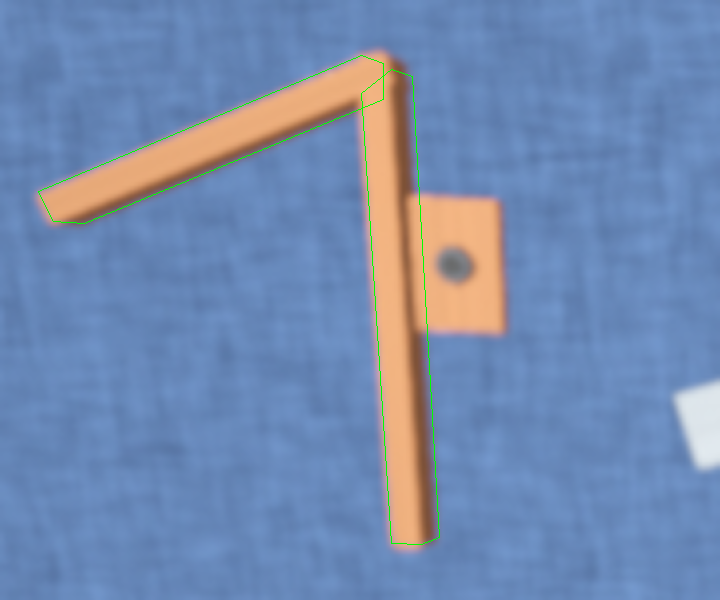

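View pics/o2.png

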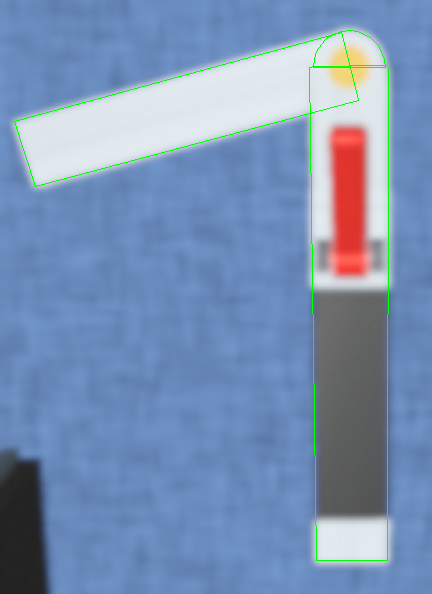

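Run:
```python
from fit import *
im,C=load('w2')
cr=(60,75,220,225)
ign=np.zeros(im.shape[:2]); ign[115:165,166:200]=1; ign[85:104,148:172]=1
p,c=fit(C,m_fg(im),cr,bracket,[.657,.176,-0.05,1.15],[.005,.005,.05,.1],ign); print('bracket',np.round(p,4),c)
overlay(im,C,bracket(p),cr,'o3')
# stop boss top centre and rail outer edge
for uv in [(507,200)]: print(uv)
h=hsv(im); 
cr=(410,160,530,300); save('m',(m_fg(im)*255).astype(np.uint8)[...,None].repeat(3,2),cr,4)
```

```text
bracket [ 0.6567  0.1771 -0.0475  1.1825] 83.60293358369364
(507, 200)
```

View pics/o3.png

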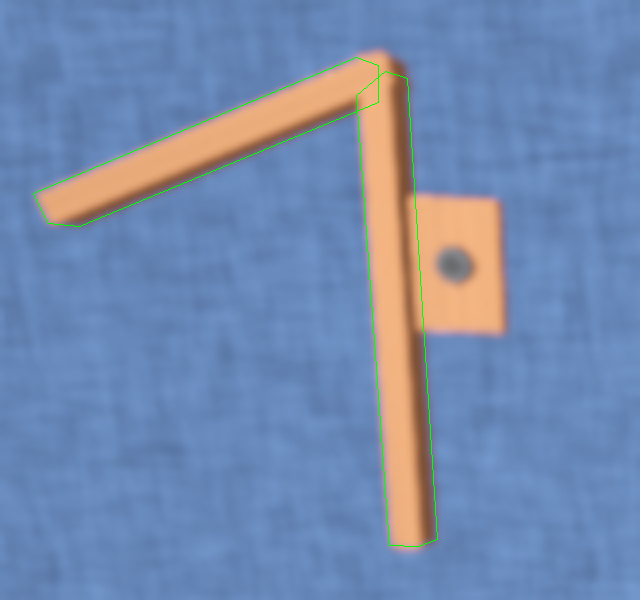

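View pics/m.png

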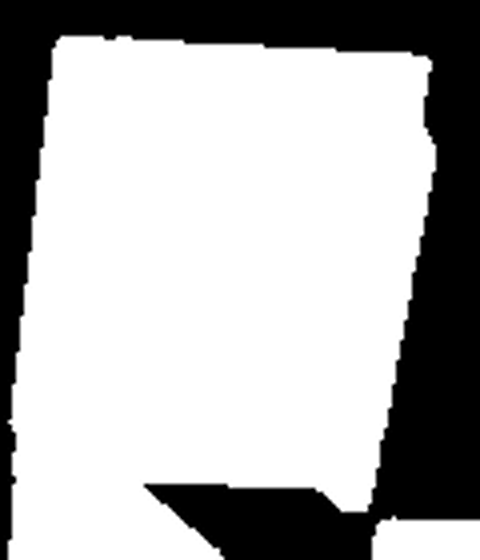

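Run:
```python
from fit import *
im,C=load('w2')
g=cv2.cvtColor(im,cv2.COLOR_RGB2GRAY).astype(float)
sub=g[190:212,497:520]; yy,xx=np.nonzero(sub<125); 
w=140-sub[yy,xx]; u,v=(xx*w).sum()/w.sum()+497,(yy*w).sum()/w.sum()+190
print('boss px',u,v,unproj(C,[(u,v)],.015))
# rail right edge px
m=m_fg(im); pts=[]
for y in range(212,280):
    xs=np.nonzero(m[y,480:527])[0]; 
    if len(xs): pts.append((480+xs.max()+.5,y))
P=unproj(C,pts,.014); k=(P[:,0]<.54)
A=np.polyfit(P[:,0],P[:,1],1); print('edge z14: yaw',np.arctan(A[0]),'y at .55',np.polyval(A,.5528), np.std(P[:,1]-np.polyval(A,P[:,0])))
b=unproj(C,[(u,v)],.015)[0]; th=-.0475
n=np.array([-np.sin(th),np.cos(th)]); print('rail outer offset from boss', np.mean((P[:,:2]-b[:2])@n))
# arm outer edge estimate
im2,C2=None,None
s=env.observe()
imt,Ct=snap('top','t1')
cr=(195,185,262,255); ign=np.zeros(imt.shape[:2]); ign[205:232,246:262]=1; ign[188:203,240:254]=1
p,c=fit(Ct,m_fg(imt),cr,bracket,[.657,.176,-0.05,1.15],[.005,.005,.05,.1],ign); print('bracket top',np.round(p,4),c)
cr=(265,210,335,300)
p,c=fit(Ct,m_fg(imt),cr,bevel,[.52,.0,0.0,1.35],[.005,.005,.05,.1]); print('bevel top',np.round(p,4),c)
```

```text
boss px 507.49173989455187 199.93251318101935 [[ 0.55378783 -0.19805958  0.015     ]]
edge z14: yaw -0.0464835928924857 y at .55 -0.21056007330721582 0.00035796650335421316
rail outer offset from boss -0.01258472081515465
bracket top [ 0.6485  0.174  -0.4386  0.9039] 1322.7435368682914
bevel top [5.3090e-01 1.0000e-03 7.6000e-03 1.4456e+00] 2014.0286260131525
```

Run:
```python
from h import *
goto([.5173,.002,.018],0.0022)
```

```text
t 2.95 pos [ 5.301e+02 -2.000e-01  2.143e+02] yaw -0.11 F [ 0.6 -0.3 -0.2] M [ 0.03  0.01 -0.03] gap 91.3
shift [196.3  -2.3  13. ] turn -0.23
```

Request:
carry_out([
  [[50,-2.3,13,-0.2],[100,-2.3,13,-0.2],[150,-2.3,13,-0.2],[180,-2.3,13,-0.2],[180,-2.3,13,-0.2]],
])

```text
time_s: 3.45
eef_pos: [0.5149, 0.0021, 0.0311]
tcp_rot: [[-0.005, 0.001, -1.0], [0.0, -1.0, -0.001], [-1.0, -0.0, 0.005]]
ft_force: [-0.2, -0.4, -0.1]
finger_gap: 0.0913
```

Run:
```python
from h import *
goto([.5173,.002,.018],0.0022)
```

```text
t 3.45 pos [514.9   2.1  31.1] yaw 0.07 F [-0.2 -0.4 -0.1] M [ 0.01  0.01 -0.04] gap 91.3
shift [13.1  0.1 -2.5] turn -0.05
```

Request:
carry_out([
  [[13,0,-2.4,0],[13,0,-2.4,0],[13,0,-2.4,0]],
])

```text
time_s: 3.75
eef_pos: [0.5179, 0.0019, 0.0195]
tcp_rot: [[-0.004, 0.001, -1.0], [-0.0, -1.0, -0.001], [-1.0, 0.0, 0.004]]
ft_force: [0.8, -0.2, 0.2]
finger_gap: 0.0911
```

Request:
carry_out([
  [[0,0,0,0],[0,0,0,0],[0,0,0,0],[0,0,0,0],[0,0,0,0]],
], fingers=1, newtons=20)

```text
time_s: 4.25
eef_pos: [0.5179, 0.002, 0.0197]
tcp_rot: [[-0.004, 0.001, -1.0], [-0.0, -1.0, -0.001], [-1.0, 0.0, 0.004]]
ft_force: [0.3, -0.6, 0.5]
finger_gap: 0.0542
```

Request:
carry_out([
  [[0,0,0,0],[0,0,0,0],[0,0,0,0]],
])

```text
time_s: 4.55
eef_pos: [0.5178, 0.0019, 0.0196]
tcp_rot: [[-0.004, 0.001, -1.0], [-0.0, -1.0, -0.001], [-1.0, 0.0, 0.004]]
ft_force: [-0.2, 0.2, 0.4]
finger_gap: 0.0299
```

Run:
```python
from h import *
goto([.5173,.002,.018],0.0022)
```

```text
t 4.55 pos [517.8   1.9  19.6] yaw 0.07 F [-0.2  0.2  0.4] M [0.08 0.01 0.07] gap 29.9
shift [ 1.6 -0.1  0.5] turn -0.06
```

Request:
carry_out([
  [[2.5,0,0,0],[2.5,0,0,0],[2.5,0,0,0],[2.5,0,0,0],[2.5,0,0,0]],
])

```text
time_s: 5.05
eef_pos: [0.5178, 0.002, 0.017]
tcp_rot: [[-0.004, 0.001, -1.0], [-0.0, -1.0, -0.001], [-1.0, 0.0, 0.004]]
ft_force: [1.2, 0.3, -1.2]
finger_gap: 0.022
```

Run:
```python
from h import *
goto([.5173,.002,.05],-0.0475)
```

```text
t 5.05 pos [517.8   2.   17. ] yaw 0.07 F [ 1.2  0.3 -1.2] M [-0.01 -0.15 -0.05] gap 22.0
shift [-33.   -0.    0.7] turn 2.79
```

Request:
carry_out([
  [[-15,0,0,0],[-33,0,0,0],[-33,0,0,0]],
])

```text
time_s: 5.35
eef_pos: [0.5187, 0.002, 0.0513]
tcp_rot: [[-0.002, 0.001, -1.0], [-0.0, -1.0, -0.001], [-1.0, 0.0, 0.002]]
ft_force: [-0.4, -0.4, -3.4]
finger_gap: 0.0219
```

Run:
```python
from h import *
goto([.5175,.2027,.05],-0.0475)
```

```text
t 5.35 pos [518.7   2.   51.3] yaw 0.07 F [-0.4 -0.4 -3.4] M [0.   0.06 0.04] gap 21.9
shift [   1.2 -200.7    1. ] turn 2.79
```

Request:
carry_out([
  [[1,-30,1,0.5],[1,-80,1,1.2],[1,-130,1,2],[1,-175,1,2.8],[1,-200,1,2.8]],
])

```text
time_s: 5.85
eef_pos: [0.5167, 0.2051, 0.0493]
tcp_rot: [[-0.002, -0.046, -0.999], [-0.0, -0.999, 0.046], [-1.0, 0.0, 0.002]]
ft_force: [1.6, -0.4, -2.4]
finger_gap: 0.0216
```

Request:
carry_out([
  [[0,0,0,0]],
])

```text
time_s: 5.95
eef_pos: [0.5162, 0.2079, 0.0484]
tcp_rot: [[-0.003, -0.043, -0.999], [0.0, -0.999, 0.043], [-1.0, -0.0, 0.003]]
ft_force: [0.1, -1.2, -1.7]
finger_gap: 0.0219
```

Run:
```python
from h import *
im,C=snap('wrist','w3')
goto([.5175,.2027,.017],-0.0475)
```

```text
t 6.0 pos [515.9 206.6  48.2] yaw -2.5 F [-0.3  0.2 -3.2] M [ 0.06  0.17 -0.04] gap 21.9
shift [31.2  3.8 -1.9] turn 0.22
```

View pics/w3.png

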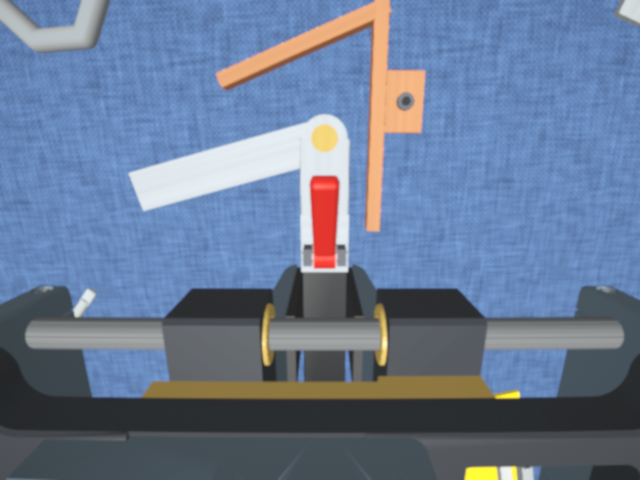

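The wrist view shows the bevel held level, with the blade at (210,165). The bracket's long leg runs from (380,10) to (372,230) and its short leg to (220,80).

```bash
cat >> fit.py <<'E'
def bevelz(dz):
    def f(p):
        return [P+[0,0,dz] for P in bevel(p)]
    return f
E
python3 - <<'E'
from fit import *
im,C=load('w3')
cr=(195,0,392,240)
ign=np.zeros(im.shape[:2]); ign[60:140,384:]=1; ign[0:26,355:]=1
c_=m_fg(im).copy(); 
# exclude bevel: 
h=hsv(im); notcop=~((h[...,0]<22)&(h[...,1]>60)); k=cv2.dilate((m_fg(im)&notcop&(np.arange(480)[:,None]>105)).astype(np.uint8),np.ones((3,3)))
ign[(k>0)]=1; ign[105:,:360]=1
p,c=fit(C,c_,cr,bracket,[.657,.177,-0.05,1.18],[.005,.005,.05,.1],ign); print('bracket',np.round(p,4),c)
overlay(im,C,bracket(p),cr,'o4',2.4)
cr=(115,95,360,262); s=env.observe()
ign=np.zeros(im.shape[:2]); ign[:,356:]=1; ign[:105]=1
q,c=fit(C,m_fg(im),cr,bevelz(.0313),[.516,.2066,-.044,1.32],[.005,.005,.05,.1],ign); print('bevel',np.round(q,4),c)
overlay(im,C,bevelz(.0313)(q),cr,'o5',3)
E
```

```text
bracket [ 0.6574  0.1761 -0.0381  1.1929] 80.76041915891982
bevel [ 0.5161  0.208  -0.0366  1.3146] 353.8507083016042
```

View pics/o4.png

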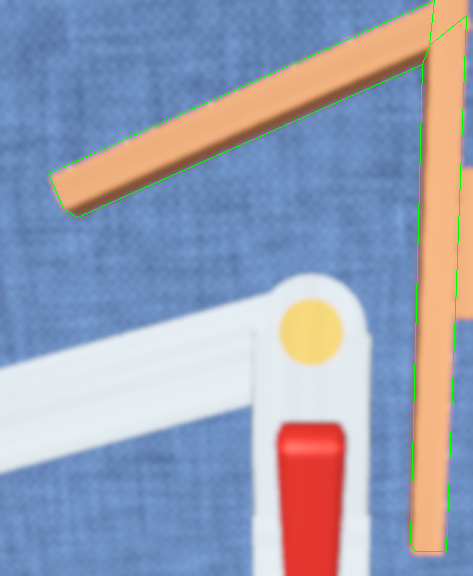

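View pics/o5.png

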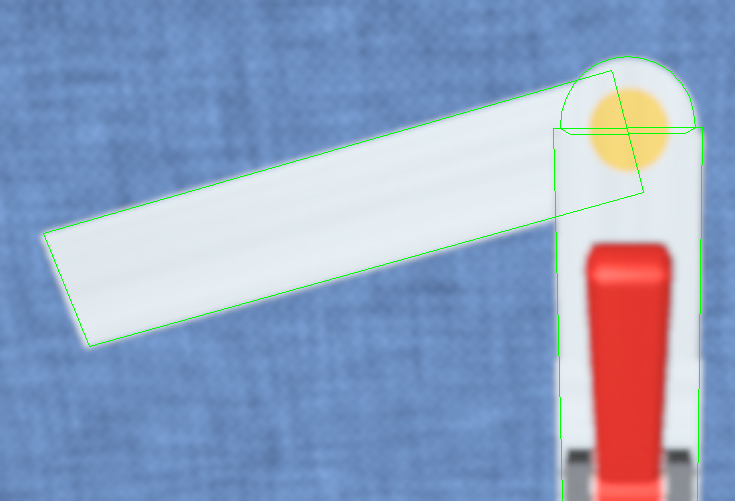

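```bash
cat > f3.py <<'E'
from fit import *
import sys
def run(tag,dz,b0):
    im,C=load(tag)
    cr=(195,0,392,240)
    ign=np.zeros(im.shape[:2]); ign[60:140,384:]=1; ign[0:26,355:]=1
    h=hsv(im); notcop=~((h[...,0]<22)&(h[...,1]>60)); k=cv2.dilate((m_fg(im)&notcop&(np.arange(480)[:,None]>105)).astype(np.uint8),np.ones((3,3)))
    ign[(k>0)]=1; ign[105:,:360]=1
    p,c=fit(C,m_fg(im),cr,bracket,[.657,.177,-0.05,1.18],[.005,.005,.05,.1],ign); print('bracket',np.round(p,4),c)
    cr=(115,95,360,262)
    ign=np.zeros(im.shape[:2]); ign[:,356:]=1; ign[:105]=1
    q,c=fit(C,m_fg(im),cr,bevelz(dz),b0,[.005,.005,.05,.1],ign); print('bevel',np.round(q,4),c)
    d=q[:2]-p[:2]; c,s=np.cos(p[2]),np.sin(p[2]); print('rel mm',np.round(1000*np.array([c*d[0]+s*d[1],-s*d[0]+c*d[1]]),1),'dyaw',round(q[2]-p[2],4))
E
python3 - <<'E'
from f3 import *
snap('wrist','w4'); run('w4',.0313,[.516,.2066,-.044,1.32])
goto([.5175,.2027,.017],-0.0475)
E
```

```text
bracket [ 0.6573  0.1761 -0.0343  1.1968] 93.17869113174915
bevel [ 0.5157  0.2064 -0.0311  1.3201] 330.8529787881573
rel mm [-142.6   25.4] dyaw 0.0032
t 6.05 pos [515.9 205.3  48.3] yaw -2.56 F [-0.5 -1.2 -2.8] M [-0.01  0.11  0.05] gap 21.7
shift [31.3  2.5 -1.8] turn 0.16
```

Request:
carry_out([
  [[8,8,0,0.2],[16,8,0,0.2],[24,8,0,0.2],[30,8,0,0.2],[30,8,0,0.2]],
])

```text
time_s: 6.55
eef_pos: [0.5151, 0.1968, 0.0174]
tcp_rot: [[-0.005, -0.049, -0.999], [-0.001, -0.999, 0.049], [-1.0, 0.001, 0.005]]
ft_force: [0.6, -0.7, -2.2]
finger_gap: 0.0217
```

Run:
```python
from f3 import *
snap('wrist','w5'); run('w5',.001,[.516,.197,-.044,1.32])
goto([.5175,.2027,.017],-0.0475)
```

```text
bracket [ 0.6576  0.1757 -0.0389  1.1921] 900.5778602077851
bevel [ 0.5151  0.1968 -0.0401  1.317 ] 956.3525592573621
rel mm [-143.2   15.5] dyaw -0.0012
t 6.6 pos [515.3 197.   17.8] yaw -2.78 F [-0.4  0.4 -2.8] M [-0.    0.07 -0.02] gap 21.8
shift [ 0.8 -5.8 -2. ] turn -0.06
```

View pics/w5.png

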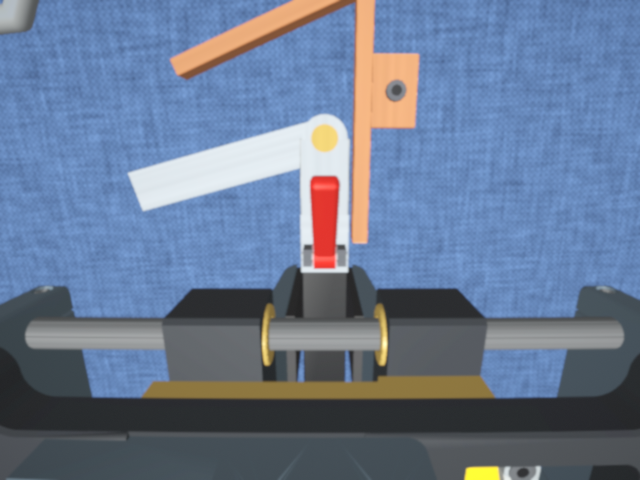

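Request:
carry_out([
  [[0.5,1.5,0,0],[0.5,3,0,0],[0.5,3,0,0]],
])

```text
time_s: 6.9
eef_pos: [0.5152, 0.1939, 0.0175]
tcp_rot: [[-0.004, -0.049, -0.999], [-0.001, -0.999, 0.049], [-1.0, 0.001, 0.004]]
ft_force: [0.3, 0.2, -1.9]
finger_gap: 0.0219
```

Request:
carry_out([
  [[0,1,0,0],[0,1,0,0]],
])

```text
time_s: 7.1
eef_pos: [0.5152, 0.1933, 0.0177]
tcp_rot: [[-0.004, -0.049, -0.999], [-0.0, -0.999, 0.049], [-1.0, 0.0, 0.004]]
ft_force: [0.6, 3.7, -3.5]
finger_gap: 0.0221
```

Request:
carry_out([
  [[0,0,-8,0],[0,0,-17,0],[0,0,-27,0],[0,0,-36,0],[0,0,-40,0]],
])

```text
time_s: 7.6
eef_pos: [0.5564, 0.1913, 0.0175]
tcp_rot: [[-0.003, -0.049, -0.999], [0.0, -0.999, 0.049], [-1.0, -0.0, 0.003]]
ft_force: [-1.7, 4.1, -3.2]
finger_gap: 0.022
```

Run:
```python
from h import *
snap('wrist','w6'); 
goto([.5175,.2027,.017],-0.0475)
```

```text
t 7.65 pos [556.6 191.3  17.5] yaw -2.81 F [ 1.5  1.9 -2.7] M [ 0.55 -0.28  0.05] gap 21.7
shift [ 0.6 -9.4 39.6] turn -0.09
```

View pics/w6.png

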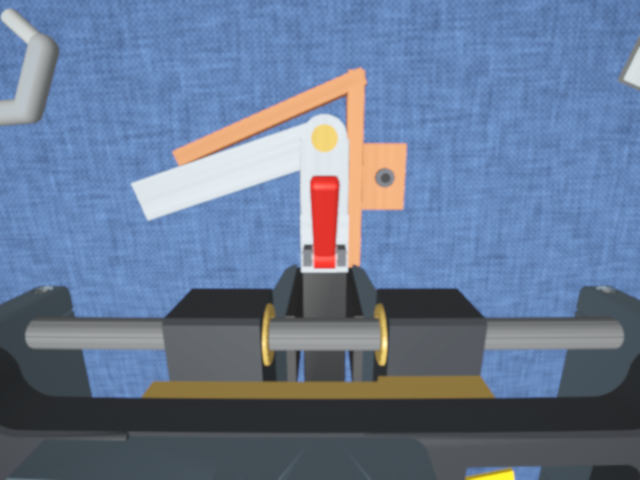

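Blade is touching the short leg's end at (185,160). The stock lies on the long leg, about 6 mm short of home.

Request:
carry_out([
  [[0,0,-1.5,0],[0,0,-3,0],[0,0,-4,0],[0,0,-4,0]],
])

```text
time_s: 8.05
eef_pos: [0.5605, 0.1911, 0.0174]
tcp_rot: [[-0.003, -0.049, -0.999], [0.0, -0.999, 0.049], [-1.0, -0.0, 0.003]]
ft_force: [-0.5, 2.9, -4.1]
finger_gap: 0.0219
```

Request:
carry_out([
  [[0,0,-1,0],[0,0,-1,0]],
])

```text
time_s: 8.25
eef_pos: [0.5615, 0.1911, 0.0174]
tcp_rot: [[-0.003, -0.049, -0.999], [0.0, -0.999, 0.049], [-1.0, -0.0, 0.003]]
ft_force: [-1.2, 2.3, -3.1]
finger_gap: 0.0222
```

Request:
carry_out([
  [[0,0,-1,0],[0,0,-1,0]],
])

```text
time_s: 8.45
eef_pos: [0.5625, 0.191, 0.0175]
tcp_rot: [[-0.003, -0.049, -0.999], [0.0, -0.999, 0.049], [-1.0, -0.0, 0.003]]
ft_force: [-1.5, 2.6, -2.7]
finger_gap: 0.022
```

Request:
carry_out([
  [[0,0,-1,0],[0,0,-1,0]],
])

```text
time_s: 8.65
eef_pos: [0.5626, 0.191, 0.0173]
tcp_rot: [[-0.005, -0.049, -0.999], [0.0, -0.999, 0.049], [-1.0, 0.0, 0.005]]
ft_force: [-6.9, 5.0, 1.0]
finger_gap: 0.0223
```

Run:
```python
from h import *
im,C=snap('wrist','w7'); save('w7c',im,(120,55,400,275),2.8)
goto([.5175,.2027,.017],-0.0475)
```

```text
t 8.7 pos [562.6 191.   17.4] yaw -2.81 F [-7.1  4.2  0.6] M [0.86 1.18 0.08] gap 21.7
shift [ 0.6 -9.5 45.6] turn -0.09
```

View pics/w7c.png

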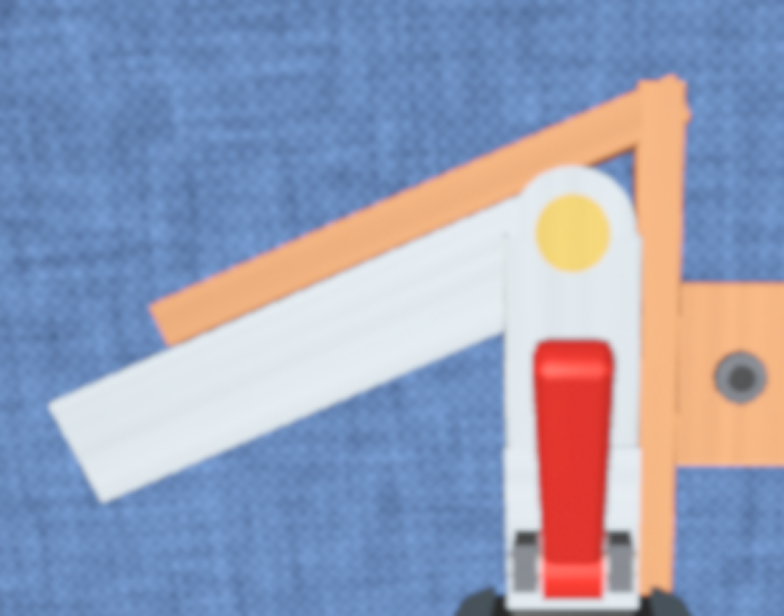

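Request:
carry_out([
  [[0,0,0,0],[0,0,0,0],[0,0,0,0],[0,0,0,0],[0,0,0,0]],
], fingers=0.5)

```text
time_s: 9.2
eef_pos: [0.5628, 0.1909, 0.0174]
tcp_rot: [[-0.005, -0.049, -0.999], [0.0, -0.999, 0.049], [-1.0, 0.0, 0.005]]
ft_force: [0.1, -0.3, -0.0]
finger_gap: 0.0456
```

Run:
```python
from h import *
goto(rel=[0,0,.083])
```

```text
t 9.2 pos [562.8 190.9  17.4] yaw -2.81 F [ 0.1 -0.3 -0. ] M [-0.01  0.02 -0.02] gap 45.6
shift [-83.    0.    0.4] turn 0
```

Request:
carry_out([
  [[-20,0,0,0],[-50,0,0,0],[-85,0,0,0],[-85,0,0,0]],
])

```text
time_s: 9.6
eef_pos: [0.5656, 0.1915, 0.1066]
tcp_rot: [[0.002, -0.049, -0.999], [0.002, -0.999, 0.049], [-1.0, -0.002, -0.002]]
ft_force: [-0.6, 0.6, -1.0]
finger_gap: 0.0456
```

Request:
carry_out([
  [[0,0,0,0],[0,0,0,0],[0,0,0,0],[0,0,0,0],[0,0,0,0]],
], fingers=1)

```text
time_s: 10.1
eef_pos: [0.5653, 0.1914, 0.1059]
tcp_rot: [[0.001, -0.049, -0.999], [0.001, -0.999, 0.049], [-1.0, -0.001, -0.001]]
ft_force: [0.1, 0.6, 0.5]
finger_gap: 0.0085
```

Run:
```python
from fit import *
im,C=snap('wrist','w8'); save('w8c',im,(120,55,460,295),2.3)
goto([.5626+.043*np.cos(.048),.191-.043*np.sin(.048),.085],-.048)
```

```text
t 10.15 pos [565.4 191.4 106.1] yaw -2.81 F [-0.5  0.2  0.1] M [ 0.05 -0.03 -0.02] gap 4.8
shift [ 21.1   0.6 -40.2] turn -0.06
```

View pics/w8c.png

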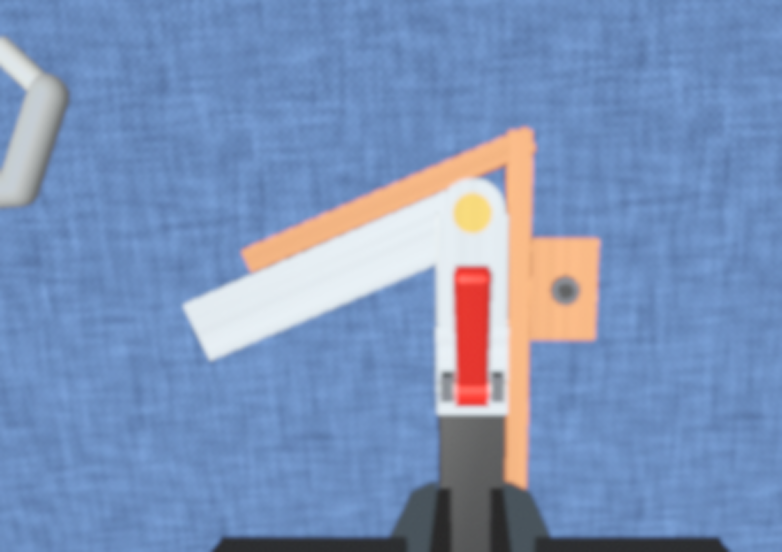

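Request:
carry_out([
  [[8,0.6,-20,0],[16,0.6,-37,0],[21,0.6,-37,0],[21,0.6,-37,0]],
])

```text
time_s: 10.55
eef_pos: [0.6014, 0.1889, 0.0841]
tcp_rot: [[-0.001, -0.049, -0.999], [0.001, -0.999, 0.049], [-1.0, -0.001, 0.001]]
ft_force: [-0.1, 0.3, -0.1]
finger_gap: 0.0005
```

```bash
cat >> h.py <<'E'
B=[.5626,.191,-.048]
def inb():
    s=env.observe(); p=np.array(s['eef_pos']); d=p[:2]-B[:2]; c,s_=np.cos(B[2]),np.sin(B[2]); f=np.array(s['ft_force'])
    print('t',s['time_s'],'in bevel mm',np.round([1e3*(c*d[0]+s_*d[1]),1e3*(-s_*d[0]+c*d[1]),1e3*p[2]],1),'F fwd/left/up',np.round([c*f[0]+s_*f[1],-s_*f[0]+c*f[1],f[2]],1))
E
python3 - <<'E'
from h import *
inb()
E
```

```text
t 10.55 in bevel mm [38.9 -0.3 84.1] F fwd/left/up [-0.1  0.3 -0.1]
```

Request:
carry_out([
  [[6,0,0,0],[12,0,0,0],[13,0,-1,0]],
])

```text
time_s: 10.85
eef_pos: [0.6015, 0.1888, 0.0703]
tcp_rot: [[-0.002, -0.049, -0.999], [0.001, -0.999, 0.049], [-1.0, -0.001, 0.002]]
ft_force: [-0.3, -0.5, -0.4]
finger_gap: 0.0
```

Request:
carry_out([
  [[1.5,0,-1.5,0],[3,0,-3,0]],
])

```text
time_s: 11.05
eef_pos: [0.6044, 0.1887, 0.0675]
tcp_rot: [[-0.002, -0.049, -0.999], [0.001, -0.999, 0.049], [-1.0, -0.001, 0.002]]
ft_force: [-4.2, -0.5, 4.0]
finger_gap: 0.0005
```

Run:
```python
from h import *
inb()
```

```text
t 11.05 in bevel mm [41.9 -0.3 67.5] F fwd/left/up [-4.2 -0.7  4. ]
```

Request:
carry_out([
  [[2.2,0,-2.2,0],[4.4,0,-4.2,0],[7,0,-6.2,0],[9.4,0,-7.8,0]],
])

```text
time_s: 11.45
eef_pos: [0.6123, 0.1884, 0.0581]
tcp_rot: [[-0.002, -0.049, -0.999], [0.001, -0.999, 0.049], [-1.0, -0.001, 0.002]]
ft_force: [-2.7, -0.2, 5.8]
finger_gap: 0.0008
```

Run:
```python
from h import *
inb()
```

```text
t 11.45 in bevel mm [49.7 -0.3 58.1] F fwd/left/up [-2.7 -0.3  5.8]
```

Request:
carry_out([
  [[2.8,0,-1.6,0],[5.5,0,-3,0],[8.4,0,-4.2,0],[11.3,0,-5.1,0]],
])

```text
time_s: 11.85
eef_pos: [0.6173, 0.1882, 0.0468]
tcp_rot: [[-0.003, -0.049, -0.999], [0.001, -0.999, 0.049], [-1.0, -0.001, 0.003]]
ft_force: [-4.3, 0.1, 7.8]
finger_gap: 0.0005
```

Run:
```python
from h import *
inb()
```

```text
t 11.85 in bevel mm [54.8 -0.2 46.8] F fwd/left/up [-4.3 -0.1  7.8]
```

Request:
carry_out([
  [[2.5,0,-0.6,0],[5,0,-1,0],[6.5,0,-1.2,0]],
])

```text
time_s: 12.15
eef_pos: [0.6186, 0.1881, 0.0404]
tcp_rot: [[-0.002, -0.049, -0.999], [0.001, -0.999, 0.049], [-1.0, -0.001, 0.002]]
ft_force: [-4.9, 0.2, 9.4]
finger_gap: 0.0005
```

Request:
carry_out([
  [[0.8,0,0,0],[1.3,0,0,0]],
])

```text
time_s: 12.35
eef_pos: [0.6188, 0.1881, 0.0395]
tcp_rot: [[-0.002, -0.049, -0.999], [0.001, -0.999, 0.049], [-1.0, -0.001, 0.002]]
ft_force: [-4.2, -1.6, 13.6]
finger_gap: -0.0001
```

Run:
```python
from h import *
inb()
```

```text
t 12.35 in bevel mm [56.2 -0.2 39.5] F fwd/left/up [-4.1 -1.8 13.6]
```

Request:
carry_out([
  [[0.5,0,0,0],[0.5,0,0,0]],
])

```text
time_s: 12.55
eef_pos: [0.6188, 0.1881, 0.0395]
tcp_rot: [[-0.002, -0.049, -0.999], [0.001, -0.999, 0.049], [-1.0, -0.001, 0.002]]
ft_force: [-5.8, 0.2, 12.9]
finger_gap: 0.0003
```

Request:
carry_out([
  [[1.2,0,0.5,0],[1.2,0,0.5,0]],
])

```text
time_s: 12.75
eef_pos: [0.6188, 0.1882, 0.0392]
tcp_rot: [[-0.001, -0.049, -0.999], [0.001, -0.999, 0.049], [-1.0, -0.001, 0.001]]
ft_force: [-4.4, -1.0, 15.1]
finger_gap: 0.0007
```

Request:
carry_out([
  [[-15,0,0,0],[-45,0,10,0],[-70,0,40,0],[-75,0,60,0],[-75,0,60,0]],
])

```text
time_s: 13.25
eef_pos: [0.5575, 0.1913, 0.1161]
tcp_rot: [[0.0, -0.048, -0.999], [0.001, -0.999, 0.048], [-1.0, -0.001, -0.0]]
ft_force: [-0.6, -0.2, -0.4]
finger_gap: 0.0005
```

Request:
carry_out([
  [[0,0,0,0],[0,0,0,0],[0,0,0,0],[0,0,0,0]],
], fingers=0.45)

```text
time_s: 13.65
eef_pos: [0.5578, 0.1912, 0.1157]
tcp_rot: [[-0.0, -0.049, -0.999], [0.001, -0.999, 0.049], [-1.0, -0.001, 0.0]]
ft_force: [-0.3, -0.4, -0.3]
finger_gap: 0.0296
```

Run:
```python
from fit import *
im,C=snap('wrist','w9'); save('w9c',im,(120,55,460,295),2.3)
print([(np.round(d['at'],4).tolist(),round(d['conf'],2)) for d in env.spot_point('lever_tip','wrist')])
inb()
goto([.5626,.191,.018],-.048)
cr=(120,55,460,270)
```

```text
[([0.6346, 0.1868, 0.0382], 0.98), ([0.706, 0.3318, 0.0021], 0.23)]
t 13.75 in bevel mm [ -5.   -0.  115.8] F fwd/left/up [ 0.7  0.1 -0.5]
t 13.75 pos [557.6 191.2 115.8] yaw -2.77 F [ 0.7  0.  -0.5] M [ 0.01  0.07 -0.03] gap 37.4
shift [97.8  0.1 -5. ] turn -0.02
```

View pics/w9c.png

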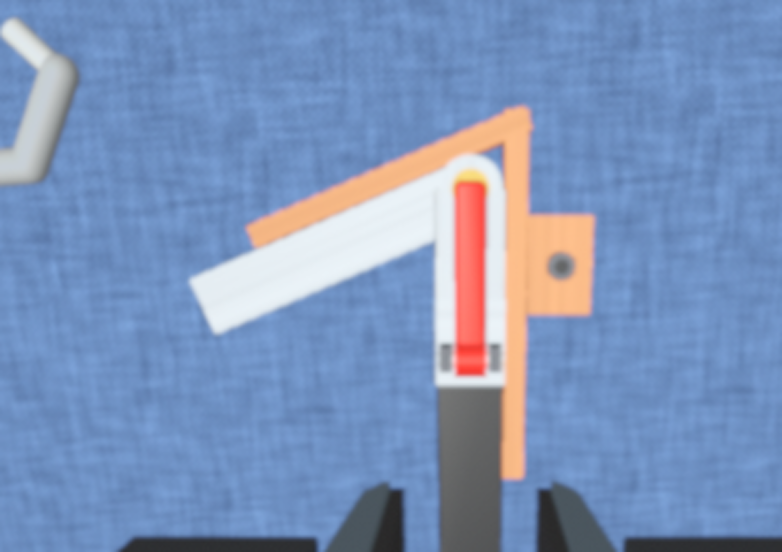

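Red lever lies flat, from (470,370) to (470,180), and the blade is flat along the short leg. Next I'll measure and re-grip.

Run:
```python
from fit import *
im,C=load('w9')
# all non-blue: bracket (minus foot) + bevel together, 2 objects sharing mask
cr=(195,95,380,262)
m=m_fg(im); ign=np.zeros(im.shape[:2]); ign[145:197,349:]=1; ign[95:125,330:360]=1
ign[230:,:300]=1;ign[230:,352:]=1
h=hsv(im); cop=((h[...,0]<18)&(h[...,1]>90)&(h[...,2]>60)&~((h[...,0]<5)|(h[...,1]>170)))
def mod(p): return bevel(p[:4])+bracket(p[4:])
p,c=fit(C,m,cr,mod,[.5635,.191,-.048,1.185,.657,.1766,-.0475,1.185],[.004,.004,.03,.05,.004,.004,.03,.05],ign)
print(np.round(p,4),c); overlay(im,C,mod(p),cr,'o9',4)
```

```text
[ 0.5615  0.1914 -0.0352  1.1884  0.6573  0.1761 -0.035   1.1965] 143.582269449293
```

View pics/o9.png

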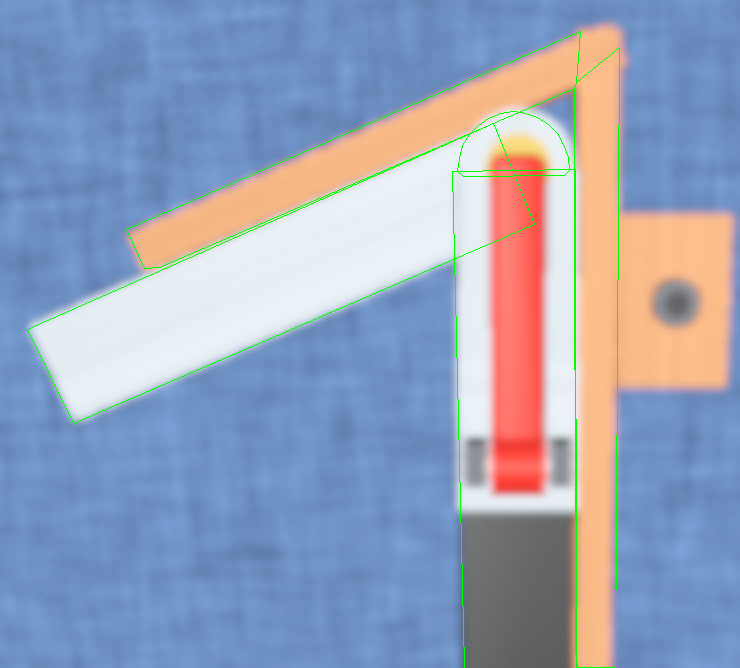

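Request:
carry_out([
  [[30,0,-5,0],[60,0,-5,0],[85,0,-5,0],[98.5,0,-5,0],[98.5,0,-5,0]],
])

```text
time_s: 14.25
eef_pos: [0.5617, 0.1908, 0.0157]
tcp_rot: [[-0.003, -0.048, -0.999], [0.001, -0.999, 0.048], [-1.0, -0.001, 0.003]]
ft_force: [-0.3, 0.6, 1.7]
finger_gap: 0.0501
```

Run:
```python
from h import *
inb()
goto([.5626,.191,.018],-.048)
```

```text
t 14.25 in bevel mm [-0.9 -0.2 15.7] F fwd/left/up [-0.3  0.6  1.7]
t 14.25 pos [561.7 190.8  15.7] yaw -2.78 F [-0.3  0.6  1.7] M [ 0.04  0.04 -0.02] gap 50.1
shift [-2.3 -0.2 -0.9] turn -0.03
```

Request:
carry_out([
  [[-1.5,0,-0.5,0],[-1.5,0,-0.5,0],[-1.5,0,-0.5,0],[-1.5,0,-0.5,0],[-1.5,0,-0.5,0]],
], fingers=1, newtons=25)

```text
time_s: 14.75
eef_pos: [0.5627, 0.191, 0.018]
tcp_rot: [[-0.002, -0.048, -0.999], [0.001, -0.999, 0.048], [-1.0, -0.001, 0.002]]
ft_force: [-0.4, 0.3, 7.6]
finger_gap: 0.0216
```

Request:
carry_out([
  [[0,0,0,0],[0,0,0,0]],
])

```text
time_s: 14.95
eef_pos: [0.5627, 0.191, 0.0182]
tcp_rot: [[-0.002, -0.048, -0.999], [0.001, -0.999, 0.048], [-1.0, -0.001, 0.002]]
ft_force: [0.1, 0.4, -2.4]
finger_gap: 0.0216
```

Run:
```python
from h import *
inb()
goto([.5626,.191,.018],-.048)
```

```text
t 14.95 in bevel mm [ 0.1  0.  18.2] F fwd/left/up [ 0.1  0.4 -2.4]
t 14.95 pos [562.7 191.   18.2] yaw -2.78 F [ 0.1  0.4 -2.4] M [0.16 0.05 0.02] gap 21.6
shift [0.2 0.  0.1] turn -0.03
```

Request:
carry_out([
  [[-1,-0.5,2,0],[-5,-1,4,0],[-20,-1,5,0],[-40,-1,5,0],[-45,-1,5,0]],
])

```text
time_s: 15.45
eef_pos: [0.5589, 0.1926, 0.0659]
tcp_rot: [[0.002, -0.048, -0.999], [0.002, -0.999, 0.048], [-1.0, -0.002, -0.002]]
ft_force: [-0.6, -1.1, -2.8]
finger_gap: 0.0219
```

Run:
```python
from fit import *
im,C=load('w2')
a=unproj(C,[(410+130/4.2,160+72/4.2),(410+380/4.2,160+122/4.2)],.014); print(a); d=a[0]-a[1]
print('arm angle', np.pi- 0 - np.arctan2(d[1],d[0])+ -.047)
goto([.5572,-.2313,.065],-.047)
```

```text
[[ 0.57771559 -0.12409546  0.014     ]
 [ 0.56532094 -0.18940369  0.014     ]]
arm angle 1.7113527560550894
t 15.45 pos [558.9 192.6  65.9] yaw -2.77 F [-0.6 -1.1 -2.8] M [-0.    0.02 -0.03] gap 21.9
shift [ 1.000e-01  4.235e+02 -1.880e+01] turn -0.08
```

Request:
carry_out([
  [[0,25,0,0],[0,65,-5,0],[0,110,-10,0],[0,155,-15,0],[0,200,-20,0]],
])

```text
time_s: 15.95
eef_pos: [0.5691, -0.0099, 0.0658]
tcp_rot: [[0.002, -0.048, -0.999], [0.002, -0.999, 0.048], [-1.0, -0.002, -0.002]]
ft_force: [0.3, -0.5, -2.5]
finger_gap: 0.0219
```

Run:
```python
from h import *
goto([.5642,-.2313,.065],-.047)
```

```text
t 15.95 pos [569.1  -9.9  65.8] yaw -2.75 F [ 0.3 -0.5 -2.5] M [0.01 0.03 0.04] gap 21.9
shift [  0.4 221.4  -5.7] turn -0.06
```

Request:
carry_out([
  [[0,40,-2,0],[0,80,-4,0],[0,125,-6,0],[0,170,-6,0],[0,200,-6,0]],
])

```text
time_s: 16.45
eef_pos: [0.5653, -0.2129, 0.0658]
tcp_rot: [[0.003, -0.049, -0.999], [0.001, -0.999, 0.049], [-1.0, -0.001, -0.003]]
ft_force: [0.6, -0.0, -2.1]
finger_gap: 0.0219
```

Request:
carry_out([
  [[0,15,0,0],[0,15,0,0],[0,15,0,0],[0,15,0,0]],
])

```text
time_s: 16.85
eef_pos: [0.5645, -0.2267, 0.0657]
tcp_rot: [[0.002, -0.048, -0.999], [0.001, -0.999, 0.048], [-1.0, -0.002, -0.002]]
ft_force: [0.9, 0.4, -3.2]
finger_gap: 0.0217
```

Run:
```python
from h import *
goto([.5642,-.2313,.065],-.047)
im,C=snap('wrist','w10')
```

```text
t 16.85 pos [ 564.5 -226.7   65.7] yaw -2.77 F [ 0.9  0.4 -3.2] M [0.01 0.11 0.02] gap 21.7
shift [0.7 4.6 0.1] turn -0.07
```

View pics/w10.png

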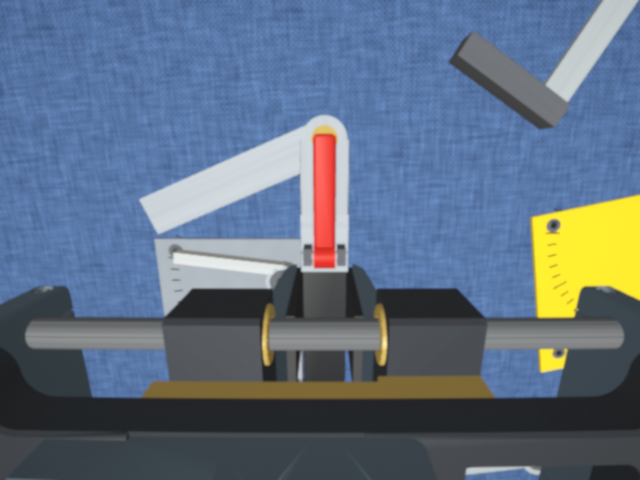

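Request:
carry_out([
  [[12,3,0,0],[25,3,0,0],[37,3,0,0],[44,3,0,0],[46,3,0,0]],
])

```text
time_s: 17.4
eef_pos: [0.5639, -0.2292, 0.0183]
tcp_rot: [[0.001, -0.048, -0.999], [0.002, -0.999, 0.048], [-1.0, -0.002, -0.001]]
ft_force: [1.1, -0.4, -2.1]
finger_gap: 0.0215
```

Run:
```python
from h import *
goto([.5642,-.2313,.0184],-.047)
im,C=snap('wrist','w11'); goto([.5642,-.2313,.0184],-.047)
```

```text
t 17.4 pos [ 563.9 -229.2   18.3] yaw -2.75 F [ 1.1 -0.4 -2.1] M [ 0.01  0.13 -0.  ] gap 21.5
shift [-0.1  2.1 -0.4] turn -0.06
t 17.45 pos [ 564.1 -229.3   18.7] yaw -2.75 F [-1.  -0.6 -3.5] M [0.01 0.08 0.  ] gap 21.6
shift [ 0.3  2.  -0.2] turn -0.06
```

View pics/w11.png

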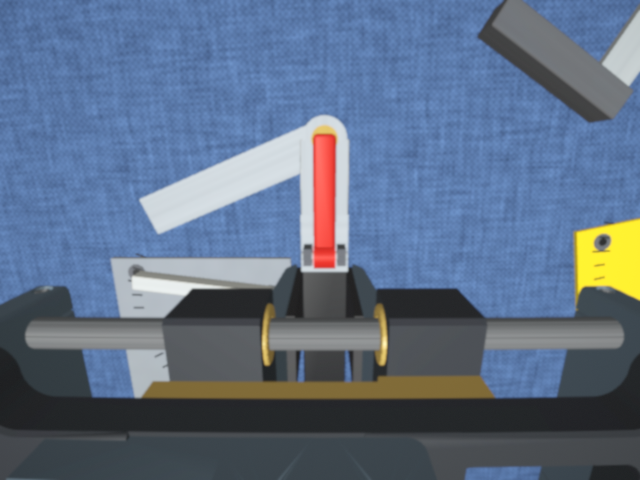

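Request:
carry_out([
  [[0,-2,0,0],[0,-4,0,0],[0,-5,0,0],[0,-5,0,0]],
])

```text
time_s: 17.85
eef_pos: [0.5645, -0.2242, 0.019]
tcp_rot: [[0.002, -0.048, -0.999], [0.002, -0.999, 0.048], [-1.0, -0.002, -0.001]]
ft_force: [0.0, 0.3, -3.0]
finger_gap: 0.0217
```

Request:
carry_out([
  [[0,-1.5,0,0],[0,-1.5,0,0]],
])

```text
time_s: 18.05
eef_pos: [0.5647, -0.2226, 0.0192]
tcp_rot: [[0.002, -0.048, -0.999], [0.002, -0.999, 0.048], [-1.0, -0.002, -0.002]]
ft_force: [-0.3, -0.6, -3.2]
finger_gap: 0.0214
```

Request:
carry_out([
  [[0.5,-1,0.5,0],[0.5,-1,0.5,0]],
])

```text
time_s: 18.25
eef_pos: [0.5644, -0.2217, 0.0188]
tcp_rot: [[0.002, -0.048, -0.999], [0.001, -0.999, 0.048], [-1.0, -0.001, -0.002]]
ft_force: [0.3, -1.6, -1.9]
finger_gap: 0.0221
```

Request:
carry_out([
  [[0.3,-1,0,0],[0.3,-1,0,0]],
])

```text
time_s: 18.45
eef_pos: [0.5646, -0.2213, 0.0187]
tcp_rot: [[0.002, -0.047, -0.999], [0.0, -0.999, 0.047], [-1.0, -0.0, -0.002]]
ft_force: [-1.5, -6.1, -1.5]
finger_gap: 0.0219
```

Request:
carry_out([
  [[0,0.3,5,0],[0,0.3,11,0],[0,0.3,17,0],[0,0.3,23,0],[0,0.3,25,0]],
])

```text
time_s: 18.95
eef_pos: [0.539, -0.2205, 0.0187]
tcp_rot: [[0.003, -0.047, -0.999], [0.0, -0.999, 0.047], [-1.0, -0.0, -0.003]]
ft_force: [2.1, -2.3, -2.8]
finger_gap: 0.0221
```

Run:
```python
from h import *
im,C=snap('wrist','w12'); goto([.5642,-.2313,.0184],-.047)
```

```text
t 19.0 pos [ 538.9 -220.4   18.7] yaw -2.72 F [-0.8 -3.2 -2.6] M [-0.66  0.22  0.02] gap 22.0
shift [  0.3   9.6 -25.8] turn -0.02
```

View pics/w12.png

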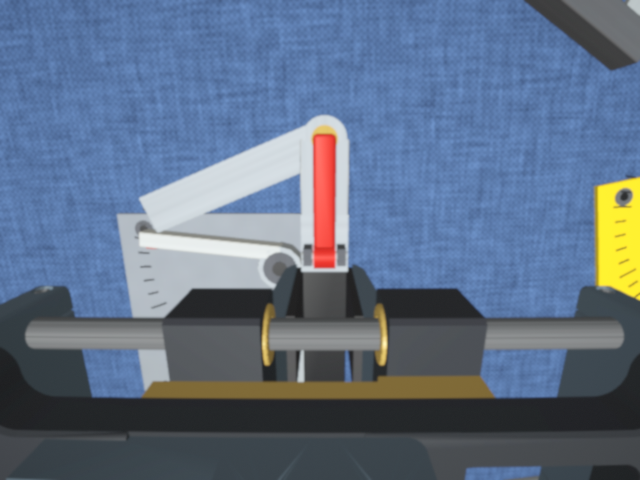

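The stock is on the rail, and the blade tip at (150,225) is just reaching the arm.

Request:
carry_out([
  [[0,0,4,0],[0,0,9,0],[0,0,14,0],[0,0,18,0],[0,0,20,0]],
])

```text
time_s: 19.5
eef_pos: [0.5184, -0.2195, 0.0187]
tcp_rot: [[0.002, -0.048, -0.999], [0.0, -0.999, 0.048], [-1.0, -0.0, -0.002]]
ft_force: [1.6, -2.2, -2.7]
finger_gap: 0.022
```

Request:
carry_out([
  [[0,0,2,0],[0,0,4,0],[0,0,6,0],[0,0,7,0]],
])

```text
time_s: 19.9
eef_pos: [0.5113, -0.2192, 0.0186]
tcp_rot: [[0.002, -0.048, -0.999], [0.0, -0.999, 0.048], [-1.0, -0.0, -0.002]]
ft_force: [2.4, -3.6, -3.0]
finger_gap: 0.0216
```

Run:
```python
from h import *
im,C=snap('wrist','w13'); goto([.5642,-.2313,.0184],-.047)
```

```text
t 19.95 pos [ 511.2 -219.2   18.6] yaw -2.73 F [ 1.3 -2.8 -2.4] M [-0.61 -0.11 -0.08] gap 21.7
shift [  0.3   9.6 -53.5] turn -0.03
```

View pics/w13.png

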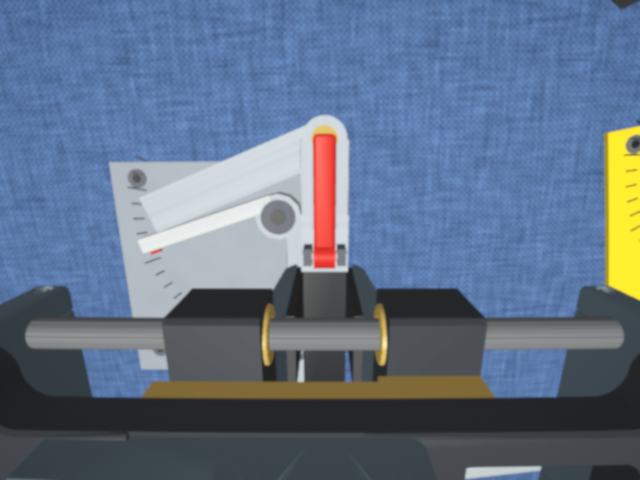

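Request:
carry_out([
  [[0,0,1,0],[0,0,2,0],[0,0,3,0],[0,0,3,0]],
])

```text
time_s: 20.35
eef_pos: [0.508, -0.219, 0.0186]
tcp_rot: [[0.002, -0.048, -0.999], [0.0, -0.999, 0.048], [-1.0, -0.0, -0.002]]
ft_force: [1.2, -3.7, -1.8]
finger_gap: 0.0216
```

Request:
carry_out([
  [[0,0,0.7,0],[0,0,0.7,0]],
])

```text
time_s: 20.55
eef_pos: [0.5072, -0.219, 0.0186]
tcp_rot: [[0.002, -0.047, -0.999], [0.0, -0.999, 0.047], [-1.0, -0.0, -0.002]]
ft_force: [0.7, -3.9, -2.4]
finger_gap: 0.022
```

Request:
carry_out([
  [[0,0,0.7,0],[0,0,0.7,0]],
])

```text
time_s: 20.75
eef_pos: [0.5067, -0.219, 0.0187]
tcp_rot: [[0.002, -0.048, -0.999], [0.0, -0.999, 0.048], [-1.0, -0.0, -0.002]]
ft_force: [2.7, -2.0, -3.0]
finger_gap: 0.0223
```

Run:
```python
from h import *
im,C=snap('wrist','w14'); save('w14c',im,(120,100,360,270),3.2); goto([.5642,-.2313,.0184],-.047)
```

```text
t 20.8 pos [ 506.7 -219.    18.6] yaw -2.73 F [ 2.8 -3.5 -3.2] M [-0.58 -0.48 -0.12] gap 21.4
shift [  0.3   9.5 -58. ] turn -0.03
```

View pics/w14c.png

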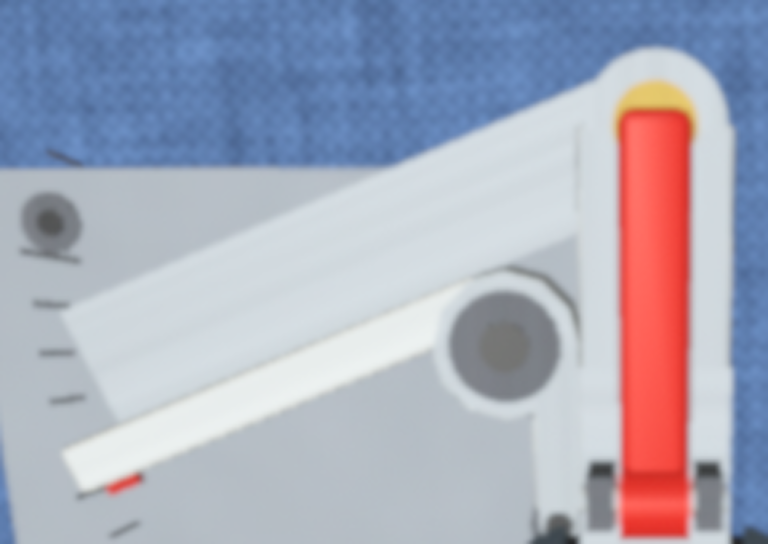

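Request:
carry_out([
  [[0,0,0.6,0],[0,0,0.6,0]],
])

```text
time_s: 21.0
eef_pos: [0.5065, -0.2191, 0.0187]
tcp_rot: [[0.003, -0.048, -0.999], [0.0, -0.999, 0.048], [-1.0, -0.0, -0.003]]
ft_force: [5.0, -1.4, -4.1]
finger_gap: 0.0218
```

Run:
```python
from h import *
im,C=snap('wrist','w15'); save('w15c',im,(120,100,360,270),3.2); goto([.5642,-.2313,.0184],-.047)
```

```text
t 21.05 pos [ 506.5 -219.    18.7] yaw -2.74 F [ 5.7 -1.2 -4.4] M [-0.46 -0.87 -0.15] gap 21.8
shift [  0.4   9.5 -58.2] turn -0.04
```

View pics/w15c.png

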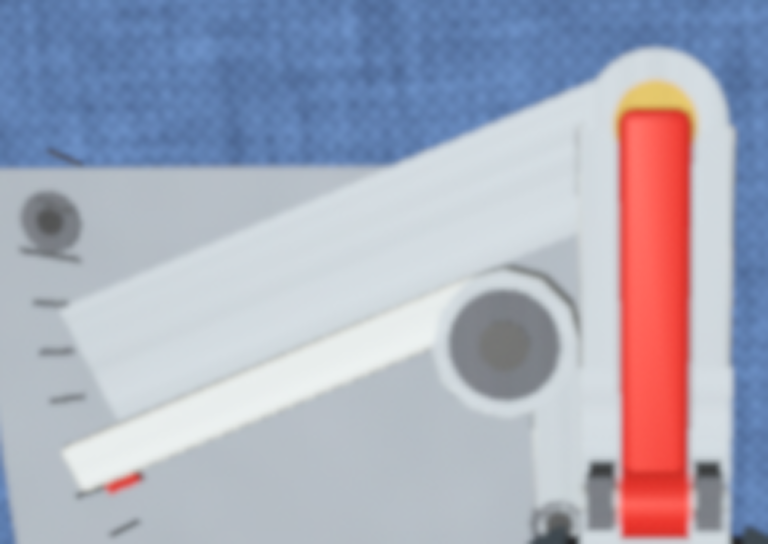

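Request:
carry_out([
  [[0.4,-0.8,-0.1,0],[0.4,-0.8,-0.1,0]],
])

```text
time_s: 21.25
eef_pos: [0.5067, -0.2188, 0.0185]
tcp_rot: [[0.003, -0.047, -0.999], [-0.001, -0.999, 0.047], [-1.0, 0.001, -0.003]]
ft_force: [0.8, -7.4, 0.5]
finger_gap: 0.0218
```

Run:
```python
from h import *
goto([.5642,-.2313,.0184],-.047)
```

```text
t 21.25 pos [ 506.7 -218.8   18.5] yaw -2.71 F [ 0.8 -7.4  0.5] M [-1.44 -0.02  0.1 ] gap 21.8
shift [  0.3   9.8 -58. ] turn -0.02
```

Request:
carry_out([
  [[0.1,-0.1,0.6,0],[0.1,-0.1,0.6,0]],
])

```text
time_s: 21.45
eef_pos: [0.5065, -0.2189, 0.0185]
tcp_rot: [[0.004, -0.047, -0.999], [-0.001, -0.999, 0.047], [-1.0, 0.001, -0.004]]
ft_force: [3.2, -4.0, -4.0]
finger_gap: 0.0215
```

Run:
```python
from h import *
goto([.5642,-.2313,.0184],-.047)
```

```text
t 21.45 pos [ 506.5 -218.9   18.5] yaw -2.71 F [ 3.2 -4.  -4. ] M [-0.76 -0.61 -0.02] gap 21.5
shift [  0.3   9.7 -58.2] turn -0.01
```

Request:
carry_out([
  [[0,0,0,0],[0,0,0,0],[0,0,0,0],[0,0,0,0],[0,0,0,0]],
], fingers=0.5)

```text
time_s: 21.95
eef_pos: [0.5063, -0.2188, 0.0185]
tcp_rot: [[0.003, -0.047, -0.999], [-0.001, -0.999, 0.047], [-1.0, 0.001, -0.003]]
ft_force: [-0.5, -0.3, -0.7]
finger_gap: 0.0459
```

Request:
carry_out([
  [[-15,0,0,0],[-40,0,0,0],[-75,0,0,0],[-90,0,0,0],[-90,0,0,0]],
])

```text
time_s: 22.45
eef_pos: [0.5071, -0.2193, 0.1106]
tcp_rot: [[0.007, -0.047, -0.999], [-0.003, -0.999, 0.047], [-1.0, 0.003, -0.007]]
ft_force: [-0.2, -0.2, -0.5]
finger_gap: 0.0458
```

Run:
```python
from h import *
im,C=snap('wrist','w16'); save('w16c',im,(170,80,400,260),3.4); goto(rel=[0,0,0.1])
```

```text
t 22.5 pos [ 506.4 -218.9  109.1] yaw -2.7 F [-0.4 -0.3  0.1] M [ 0.02  0.02 -0.01] gap 45.8
shift [-100.     0.2   -0.5] turn 0
```

View pics/w16c.png

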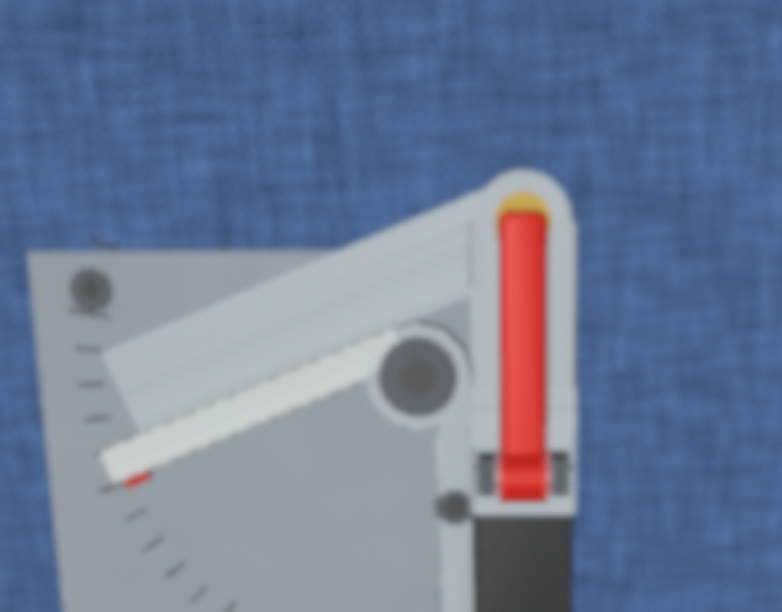

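Request:
carry_out([
  [[-50,0,20,0],[-100,0,50,0],[-120,0,70,0],[-120,0,70,0],[-120,0,70,0]],
])

```text
time_s: 23.0
eef_pos: [0.4357, -0.2154, 0.2283]
tcp_rot: [[0.005, -0.048, -0.999], [-0.002, -0.999, 0.048], [-1.0, 0.002, -0.005]]
ft_force: [0.4, 0.6, -0.6]
finger_gap: 0.0455
```

Request:
carry_out([
  [[0,0,0,0],[0,0,0,0],[0,0,0,0],[0,0,0,0]],
])

```text
time_s: 23.4
eef_pos: [0.4358, -0.2152, 0.2276]
tcp_rot: [[0.004, -0.048, -0.999], [-0.001, -0.999, 0.048], [-1.0, 0.001, -0.004]]
ft_force: [-0.9, -0.4, -0.2]
finger_gap: 0.0453
```

Run:
```python
from fit import *
im,C=snap('wrist','w17'); save('w17',im); goto(rel=[0,0,0.1])
g=cv2.resize(im,None,fx=1,fy=1);
```

```text
t 23.45 pos [ 435.7 -215.3  227.8] yaw -2.73 F [-0.2  0.2 -0.3] M [ 0.01 -0.03 -0.03] gap 45.4
shift [-100.     0.1   -0.4] turn 0
```

View pics/w17.png

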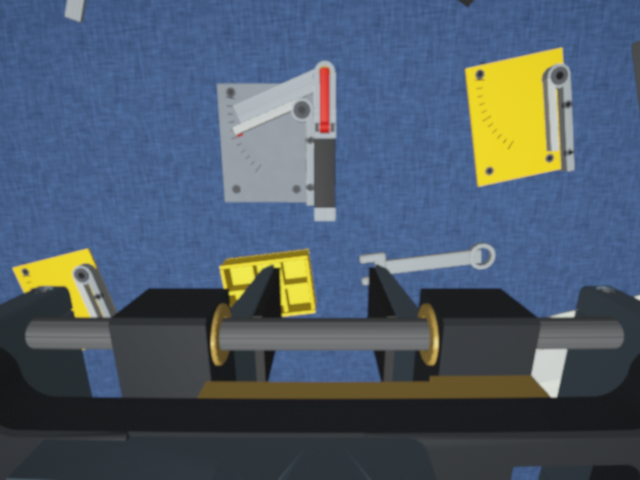

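Run:
```python
from fit import *
im,C=load('w17'); save('w17c',im,(210,50,350,230),4)
# candidate model: stop frame from boss px
p=dict(boss=(.5538,-.1981),th=-.047)
def st(poly,z0,z1,th): return tf(prism(poly,z0,z1),*p['boss'],th)
rail=st([[-.1,-.012],[-.1,-.004],[0,-.004],[0,-.012]],0,.014,p['th'])
t=np.linspace(0,2*np.pi,24); boss=st(np.c_[.012*np.cos(t),.012*np.sin(t)],0,.015,0)
h=1.19; arm=st([[-.075,.012],[-.075,.004],[0,.004],[0,.012]],.004,.014,p['th']-h)
c,s=np.cos(p['th']),np.sin(p['th'])
px=(.022+.023*np.cos(h))/np.sin(h); ox,oy=px-.08,-.023
o=(p['boss'][0]+c*ox-s*oy,p['boss'][1]+s*ox+c*oy); print(o)
overlay(im,C,[rail,boss,arm]+bevel([*o,p['th'],h]),(210,50,350,230),'o17',4)
imt,Ct=snap('top','t17'); save('t17c',imt,(350,210,440,300),6.5); snap('scene','s17')
```

```text
(np.float64(0.5056766158963181), np.float64(-0.21886196093902113))
```

View pics/w17c.png

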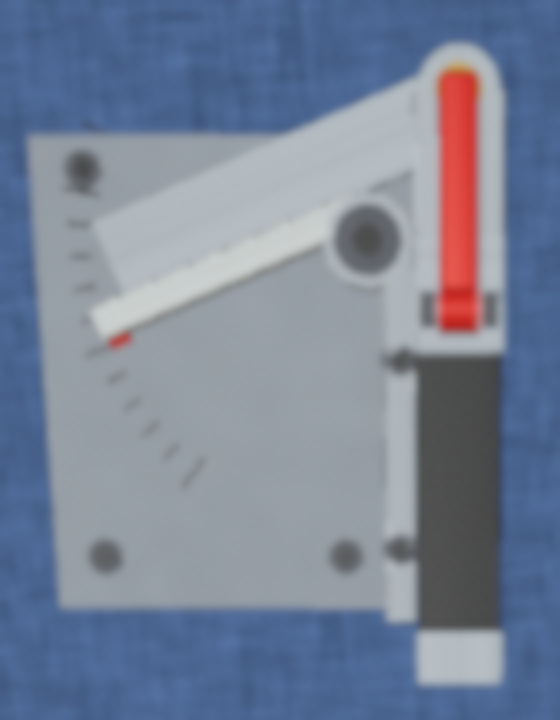

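View pics/o17.png

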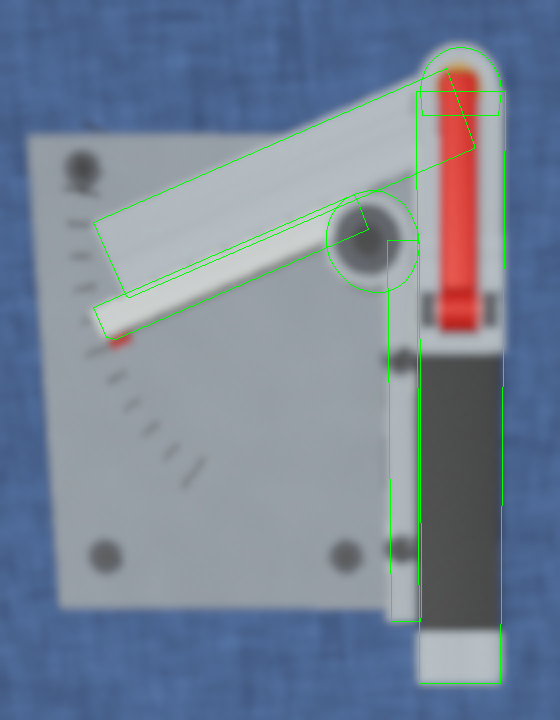

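View pics/t17.png

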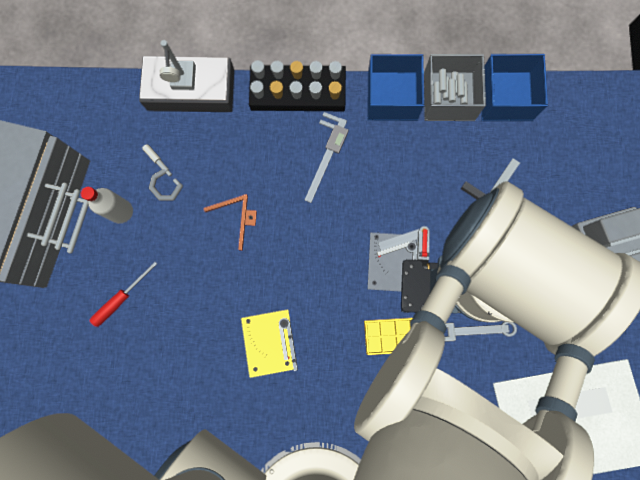

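Run:
```python
from h import *
print(env.close_job());
```

```text
the job is handed in; nothing more can be done
None
```

The job is done and handed in at about 23.5 s of the 72 s. All checks passed except that the wrist camera's angle reading was inconsistent, as noted below.

**At the bracket:** I slid the bevel along the long leg into the corner with about 7 N, and the picture showed the blade flat along the short leg. I then pressed the red lever down along its arc. It stopped firmly at about 15 N, and the pictures show it lying flat. The fitted blade opening was about 1.19 rad, against 1.18 to 1.20 rad for the bracket.

**At the stop:** I slid the locked bevel back with its stock along the rail. The blade swung the arm round and met the boss firmly at about 5.7 N, and I then released the bevel and drew the robot clear. The last wrist picture matches the home pose drawn for 1.19 rad: the stock lies along the rail and the arm along the blade, with no visible gap. The release position was within about 1 mm of the calculated one.

**Forces and other tools:** The highest force I read was about 16 N. I touched none of the other tools.

**Disagreement in the checks:** The wrist camera's yaw readings at the bracket differed between views by about 0.012 rad. I relied on relative angles and contact forces there. I could not check the final pose in the top view, because the arm was partly in the way.

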